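# Strip a mower blade spindle and put each part in its place

## Robot

A 7-joint arm with a two-finger parallel gripper is mounted at the origin on the work surface. World frame = base frame: x ahead of the robot, y to its left, z up, the work surface at z = 0. Lengths are in m, angles in degrees, forces in N, time in s.
With the tool pointing down it reaches from about 0.425 to 0.875 m from the base axis. Payload 8.4 kg.
Tool frame: the origin (TCP) lies at the very end of the fingers, on their centre line; the grasp point (between the pads) lies 19 mm behind it (tcp_to_grasp is the distance from the TCP to the grasp point, in m); z points along the fingers, x is the direction in which the jaws open and shut, and the axes are right-handed (so a half turn about z gives the same grasp; the last joint's range is limited). The gripper opens to 87 mm and grips with 3 to 60 N. Pads are 19 mm wide; open, the fingers measure 117 mm over their backs; the gripper's body (75 mm by 190 mm) begins 51 mm behind the grasp point.
Start: joints at [61.753, 19.091, 2.286, 83.961, -0.768, 76.965, -3.352], TCP at [0.249, -0.6, 0.223] pointing down, gripper open.
Joint ranges: [-147.57, 147.57], [-21.85, 119.76], [-74.77, 79.35], [14.55, 137.4], [-85.83, 265.84], [4.83, 119.75], [-152.11, 152.11]. Speed limits (degrees/s): [127.2, 127.2, 159.86, 159.86, 180, 180, 180].

## Interface

Orientations are given as [roll, pitch, yaw] about the fixed x, y, z axes, in that order (R = Rz(yaw) Ry(pitch) Rx(roll)).
In Python, from station import * gives the robot as it stands. The module is installed in compiled form; this text tells all that it offers.
- The arm moves only by the tool move_arm, never from a script. Its argument "moves" is a list of rows, each a list of 7 numbers: the opening, from 0 (shut) to 1 (fully open), then the shift along the tool's x, y, z in cm, then the turn, a rotation vector about the tool's x, y, z in rad. In form: [[grip, dx, dy, dz, wx, wy, wz], ...]. A call has 1 to 5 rows; each row is the pose to reach, as a shift and turn from the pose commanded when the call began, along the tool's axes at that moment; what a row does not reach only later rows make up. A row lasts 1/8 s, in which the tool goes at most 62.5 mm and 10.7 degrees, less where a joint would pass 70% of its speed; a pose out of reach is approached as far as the arm can. A call with a gripper value outside its range is refused whole. The fingers move at their own pace and stop on an object; "grip_force" is the grip in N (left out, the last holds). Time passes only in rows, so rows that repeat a pose let the fingers close. It gives the time, the measured TCP pose, the force and the opening at its end, in the units of the state.
- read_state(): the state, without advancing time (a new reading comes with each control period).
- capture(name): name is "side" or "top"; returns the picture (384x512x3 uint8, red, green, blue); there is no depth.
- camera_info(name): a dict with "K" (3x3 intrinsics, pixels), "pose" (4x4, takes a point from camera to world coordinates). Camera axes: x right, y down, z forward; pixel columns grow to the right and rows downward; lengths in m; the calibration is good to about 2 mm. A picture is of the moment at which its call begins. camera_info takes no time and is no camera call.
- sign_off(): hands the job in, once; it reports no verdict.
The state is a dict: "t": time; "joint_positions": joint angles; "joint_velocities": joint speeds; "tau": joint torques, N m; "eef_pos": TCP position; "ee_rot": TCP orientation; "wrist_force": force on the tool from outside, world axes, zero at the start; "ft_torque": the same for the moment, N m; "width": opening from 0.0 (shut) to 1.0 (fully open).
Only numpy, scipy, OpenCV 4.12 (cv2) and the standard library are available. Lean on these libraries where they do the work, as an engineer would, in place of code of your own. Each camera call takes 0.05 s, during which the arm holds its last target.

## Task

Strip the mower blade spindle that stands on the bench from the top down, one part at a time: the hex nut goes in the steel parts dish, then the brass spacer in the red scrap bin, then the pulley hub-up in the blue wash pan, and last the bare spindle upright in the cardboard box. Set each part down gently and flat in the middle of its container, let go of it, and leave the spray can and the wrench alone.

Things in the scene. Friction and masses are not known exactly. Their poses are not given: they have to be found in the camera images.
- nut: Bright steel hex nut, 30 mm across flats, 17 mm tall, hole 23 mm; already unscrewed, it only rests on top of the stack, over the shaft's end. Origin: centre of its underside; z up; x is square to one of its flats (so any multiple of 60 degrees from x is too). 60 g.
- spacer: Brass-yellow plain ring, 46 mm outside, hole 25 mm, 14 mm tall, under the nut. Origin: centre of its underside, z up. About 110 g.
- pulley: Dark grey V-belt pulley under the spacer: a grooved disc 100 mm across and 18 mm thick, with a round hub 40 mm across on its upper side that rises 16 mm above the disc (34 mm over all); hole 25 mm right through. Origin: centre of its underside, z up towards the hub. About 420 g.
- spindle: Loose cast aluminium spindle, upright on the bench with the stack on its bright 20 mm shaft. Foot 90 mm across; four ears, 22 to 32 mm up, reach 62 mm from the axis; seat at 78 mm; shaft from there to 134 mm, loose in all the holes. Heights above the foot: pulley 78 to 112, spacer to 126, nut to 143 mm. Origin: centre of the foot's underside, z up the shaft. About 720 g.
- parts_dish: Round bright steel parts dish, 112 mm across the rim, 20 mm tall, flat floor 86 mm across and 4 mm thick. Origin: centre of its underside. It is fixed to the bench.
- scrap_bin: Red plastic open bin, 120 mm (x) by 140 mm (y) outside, 40 mm tall, walls and floor 4 mm thick. Origin: centre of its underside. It is fixed to the bench.
- wash_pan: Round blue plastic pan, 148 mm across with a lip to 158 mm, 35 mm tall, flat floor 126 mm across and 3 mm thick. Origin: centre of its underside. It is fixed to the bench.
- carton: Open cardboard box, 158 by 158 mm outside, 50 mm tall, walls and floor 4 mm thick, two flaps folded out along its y sides (seen only, within 100 mm of its centre). Origin: centre of its underside. It is fixed to the bench.
- spray_can: Bystander: yellow and black spray can with a red cap, 65 mm across, 196 mm tall. Origin: centre of its foot.
- wrench: Bystander: steel wrench lying on the bench, 160 mm long along its x, under 20 mm tall. Origin: near its middle, on the bench.
Things that resemble listed ones, but are neither listed nor needed, are in the scene too. Several things have the shape of the parts_dish; the one meant has the colours described above.

How it is judged:
By the outcome, as a careful person would: the job done as asked, in the order asked, and still so for the second after the job is handed in, with the robot touching nothing.
It also fails if it takes over 128 s, if anything falls off the work surface, if the arm or the gripper's body presses on something with over 40 N, if the wrist force passes 120 N, or if a joint passes its speed limit or range.

## Working session

There is one attempt and no reset: what is moved stays moved. The work goes in short steps, Python scripts to look and compute and a tool call to move; the robot and the scene stay as the last step left them, time stands still between calls to the robot, and variables do not carry over. Pictures are saved under pics/ and viewed, and the job is handed in when it is done.

Besides the shell and the picture viewer there is one more tool, called after ">>>" as name(argument=value, ...) on one line, values as JSON. move_arm: Moves the arm, as the interface text tells. Its arguments: {"type":"object","properties":{"moves":{"type":"array"},"grip_force":{"type":"number"}},"required":["moves"]}

```bash
mkdir -p pics; python3 - <<'E'
from station import *
import cv2
s=read_state(); print({k:s[k] for k in('t','eef_pos','ee_rot','width','wrist_force')})
for n in('top','side'):
    im=capture(n); cv2.imwrite(f'pics/{n}0.png',im[:,:,::-1]); c=camera_info(n); print(n,c['K'],c['pose'])
E
```

```text
{'t': 0.0, 'eef_pos': array([ 0.24918826, -0.59983254,  0.22163063]), 'ee_rot': array([ 1.79994525e+02,  9.44211280e-02, -6.74387581e+01]), 'width': 0.9997639233939242, 'wrist_force': array([0.39114289, 0.99079801, 0.01641918])}
top [[483.94303094   0.         258.7814161 ]
 [  0.         483.94303094 181.53185457]
 [  0.           0.           1.        ]] [[-0.01018517 -0.99805562  0.06149181  0.48876995]
 [-0.9999417   0.00994528 -0.004206   -0.03141494]
 [ 0.00358627 -0.06153107 -0.99809873  1.24509758]
 [ 0.          0.          0.          1.        ]]
side [[451.97236653   0.         259.07979415]
 [  0.         451.97236653 194.23822353]
 [  0.           0.           1.        ]] [[-0.80998127 -0.28980619  0.50984578 -0.02770907]
 [-0.58616503  0.42743706 -0.68826457  0.70635763]
 [-0.01846365 -0.85633518 -0.51609026  0.65825888]
 [ 0.          0.          0.          1.        ]]
```

View pics/top0.png

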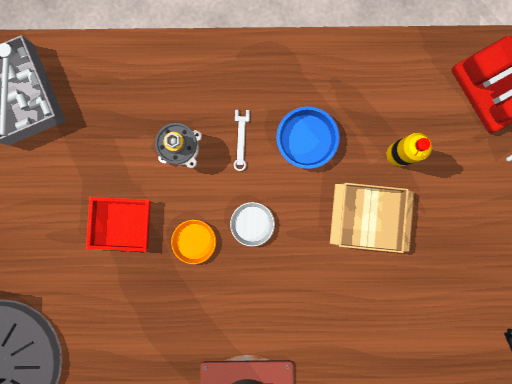

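View pics/side0.png

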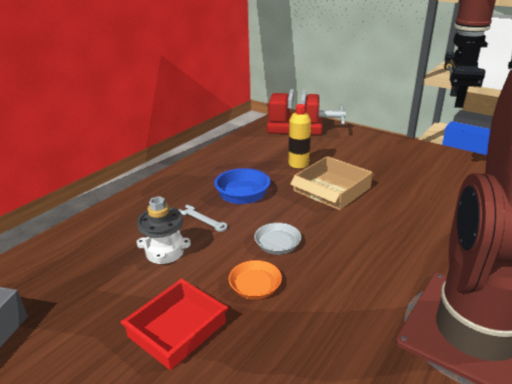

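The top view shows the stack at (174,142), the steel dish at (252,225), the red bin at (119,224), the blue pan at (308,138) and the carton at (371,218). The orange dish at (193,242) is a decoy. I'll enlarge these to measure them.

```bash
cat > h.py <<'E'
import numpy as np, cv2
from station import *
def w(name,u,v,z):
    c=camera_info(name);K=np.array(c['K']);P=np.array(c['pose'])
    d=P[:3,:3]@np.linalg.inv(K)@np.array([u,v,1.]);o=P[:3,3]
    return o+d*(z-o[2])/d[2]
def px(name,p):
    c=camera_info(name);K=np.array(c['K']);P=np.array(c['pose'])
    q=K@(P[:3,:3].T@(np.array(p,float)-P[:3,3]));return q[:2]/q[2]
def crop(im,x0,y0,x1,y1,s,fn):
    cv2.imwrite(fn,cv2.resize(im[y0:y1,x0:x1,::-1],None,fx=s,fy=s,interpolation=cv2.INTER_CUBIC))
def snap(name,box,s,fn):
    im=capture(name);crop(im,*box,s,fn);return im
E
python3 - <<'E'
from h import *
im=cv2.imread('pics/top0.png')[:,:,::-1]
crop(im,145,110,215,170,10,'pics/a.png')
crop(im,70,180,290,280,3.6,'pics/b.png')
crop(im,265,90,445,265,3.4,'pics/c.png')
im=cv2.imread('pics/side0.png')[:,:,::-1]
crop(im,125,185,200,275,6,'pics/d.png')
E
```

```text
(no output)
```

View pics/a.png

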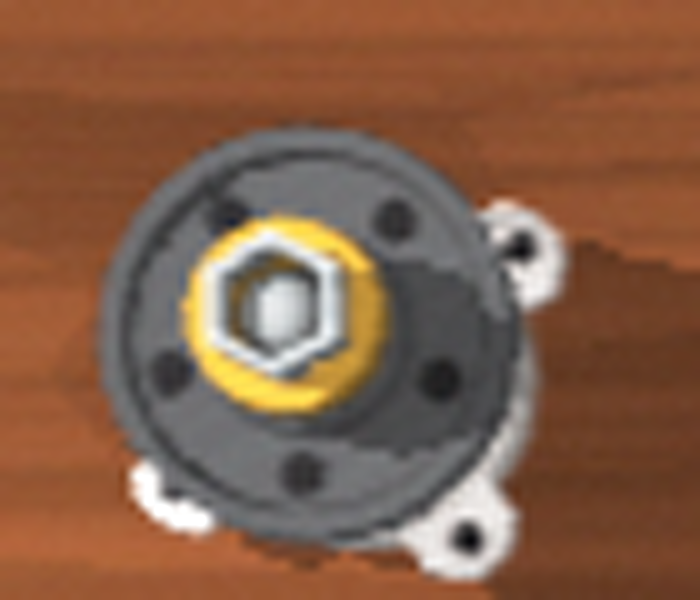

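View pics/b.png

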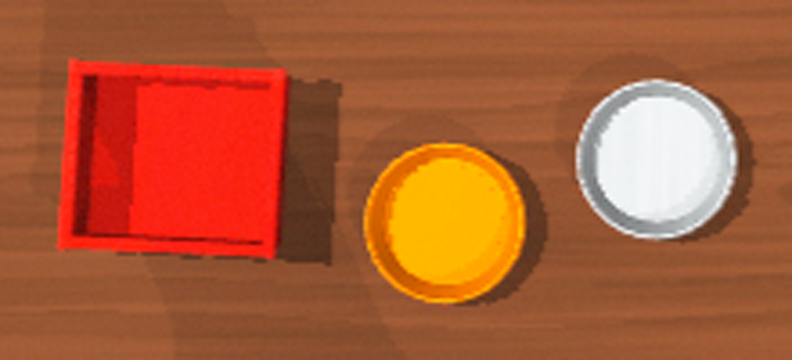

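View pics/c.png

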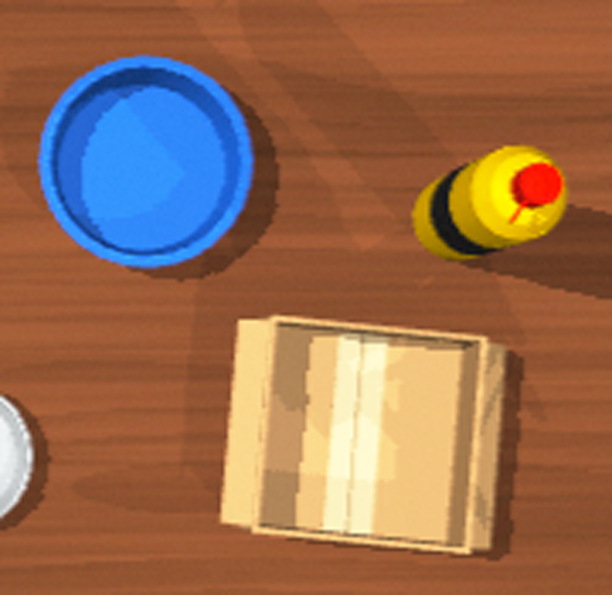

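View pics/d.png

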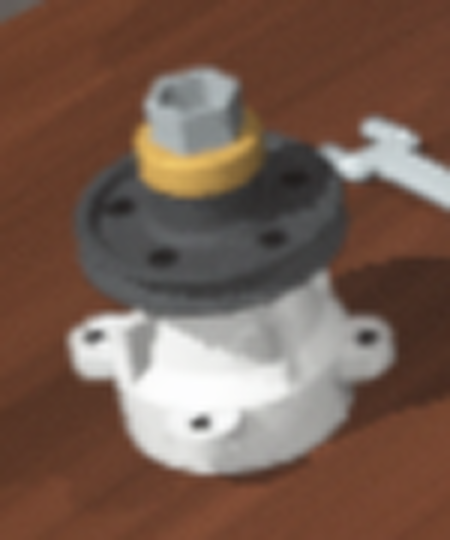

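```bash
python3 - <<'E'
from h import *
f=lambda x0,y0,s,X,Y:(x0+(X+.5)/s-.5,y0+(Y+.5)/s-.5)
A=lambda X,Y:f(145,110,10,X,Y);B=lambda X,Y:f(70,180,3.6,X,Y);C=lambda X,Y:f(265,90,3.4,X,Y);D=lambda X,Y:f(125,185,6,X,Y)
P=lambda n,uv,z:print(n,w('top',*uv,z).round(4))
P('nut',A(271,304),.143);P('shaft',A(287,305),.134)
print('nut side',w('side',*D(195,92),.143).round(4))
P('pulley L',A(100,330),.096);P('pulley T',A(310,127),.096);P('pulley R',A(523,330),.096)
for n,p in zip('TL TR BR BL'.split(),[(70,60),(289,70),(277,259),(59,248)]):P('bin'+n,B(*p),.04)
for n,p in zip('LRTB',[(575,160),(738,160),(656,79),(656,240)]):P('dish'+n,B(*p),.02)
P('decoy',B(445,222),.02)
for n,p in zip('LRTB',[(39,160),(254,162),(146,55),(146,268)]):P('pan'+n,C(*p),.035)
for n,p in zip('TL TR BR BL'.split(),[(273,316),(489,337),(469,552),(253,531)]):P('box'+n,C(*p),.05)
P('cap',C(537,184),.196)
P('ear1',A(520,247),.032);P('ear2',A(468,540),.032);P('ear3',A(172,490),.032)
# overlay
im=cv2.imread('pics/top0.png')
for fn,cam,box,s,c,yaw in [('o1.png','top',(145,110,215,170),10,w('top',*A(271,304),.143)[:2],0)]:
    c=np.array([(.5755+0),0]) if 0 else c
    print(c)
E
```

```text
nut [0.6542 0.1627 0.143 ]
shaft [0.6552 0.1606 0.134 ]
nut side [0.6515 0.1636 0.143 ]
pulley L [0.6553 0.2118 0.096 ]
pulley T [0.7038 0.1617 0.096 ]
pulley R [0.6544 0.1108 0.096 ]
binTL [0.5304 0.3859 0.04  ]
binTR [0.522  0.2347 0.04  ]
binBR [0.3924 0.2425 0.04  ]
binBL [0.4014 0.392  0.04  ]
dishL [0.4575 0.0387 0.02  ]
dishR [ 0.4563 -0.0755  0.02  ]
dishT [ 0.5136 -0.0186  0.02  ]
dishB [ 0.4012 -0.0175  0.02  ]
decoy [0.4152 0.1298 0.02  ]
panL [ 0.6761 -0.0814  0.035 ]
panR [ 0.673  -0.2408  0.035 ]
panT [ 0.754 -0.162  0.035]
panB [ 0.595  -0.1594  0.035 ]
boxTL [ 0.5577 -0.2497  0.05  ]
boxTR [ 0.5408 -0.4067  0.05  ]
boxBR [ 0.3856 -0.3877  0.05  ]
boxBL [ 0.4023 -0.232   0.05  ]
cap [ 0.6325 -0.3946  0.196 ]
ear1 [0.6847 0.1194 0.032 ]
ear2 [0.6105 0.1327 0.032 ]
ear3 [0.6239 0.2071 0.032 ]
[0.65415441 0.16269316]
```

```bash
python3 - <<'E'
from h import *
def ov(cam,x0,y0,x1,y1,s,yaws,c,fn):
    im=cv2.imread(f'pics/{cam}0.png')[y0:y1,x0:x1]
    outs=[]
    for yaw in yaws:
        o=cv2.resize(im,None,fx=s,fy=s,interpolation=cv2.INTER_CUBIC)
        for r,zs in((.015/np.cos(np.pi/6),(.126,.143)),):
            for z in zs:
                a=np.radians(yaw+30+60*np.arange(6))
                p=np.array([px(cam,(c[0]+r*np.cos(t),c[1]+r*np.sin(t),z)) for t in a])
                p=((p-[x0,y0]+.5)*s-.5)
                cv2.polylines(o,[np.int32(p*8)],True,(0,0,255) if z>.13 else (0,160,0),1,cv2.LINE_AA,3)
        outs.append(o)
    cv2.imwrite(fn,np.hstack(outs))
ov('top',158,126,188,156,12,(24,30),(.654,.1627),'pics/n1.png')
ov('side',143,192,173,222,12,(24,30),(.654,.1627),'pics/n2.png')
cv2.imwrite('pics/n.png',np.vstack([cv2.imread('pics/n1.png'),cv2.imread('pics/n2.png')])[:, :])
E
python3 -c "
import cv2;a=cv2.imread('pics/n.png');print(a.shape);cv2.imwrite('pics/nn.png',cv2.resize(a,(600,600)))"
```

```text
(720, 720, 3)
```

View pics/nn.png

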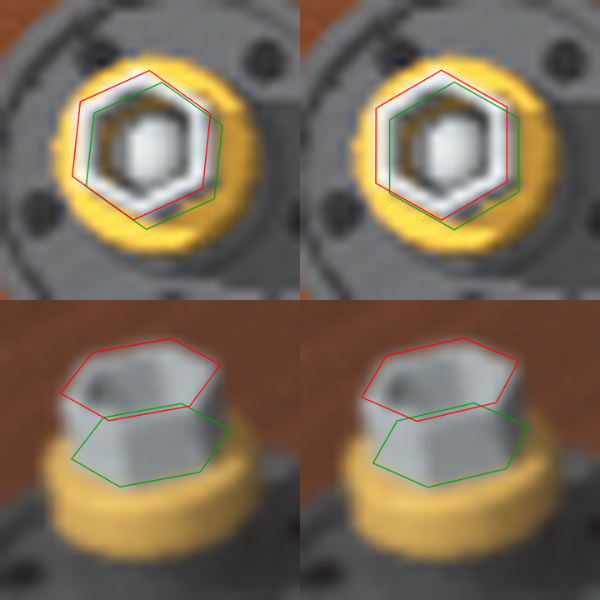

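The 30° hexagon fits in both views, so two flats face ±y. The nut is at (0.654, 0.162) and the jaws need yaw -90.

```bash
cat >> h.py <<'E'
def go(*targets):
    "targets: (x,y,z,yaw) -> cumulative shifts in tool frame at start (nominal tool-down)"
    s=read_state();p=np.array(s['eef_pos']);r=s['ee_rot']
    from scipy.spatial.transform import Rotation as R
    R0=R.from_euler('xyz',r,degrees=True)
    for t in targets:
        d=R0.inv().apply(np.array(t[:3])-p)*100
        q=(R0.inv()*R.from_euler('xyz',[180,0,t[3]],degrees=True)).as_rotvec()
        print('shift',d.round(2),'rot',q.round(3),'rows>=',round(np.linalg.norm(d)/6.25,1))
    print('t',round(s['t'],2),'pos',p.round(4),'rpy',np.round(r,1),'F',np.round(s['wrist_force'],1),'w',round(s['width']*87,1))
E
python3 - <<'E'
from h import *
go((.654,.162,.22,-90))
E
```

```text
shift [-54.82 -66.61   0.25] rot [0.    0.001 0.394] rows>= 13.8
t 0.1 pos [ 0.2492 -0.5998  0.2218] rpy [ 1.80e+02  1.00e-01 -6.74e+01] F [-0.4  0.6  0.4] w 87.0
```

>>> move_arm(moves=[[0.6,-2,-2.5,0,0,0,0],[0.6,-6,-7.3,0,0,0,0],[0.6,-10,-12.1,0,0,0,0],[0.6,-14,-17,0,0,0,0],[0.6,-18,-21.9,0.1,0,0,0]], grip_force=25)

```text
t: 0.72
eef_pos: [0.3825, -0.3493, 0.2214]
ee_rot: [180.0, -0.0, -67.4]
wrist_force: [1.1, 0.3, 1.1]
width: 0.616
```

>>> move_arm(moves=[[0.6,-4,-4.8,0,0,0,0],[0.6,-8,-9.7,0,0,0,0],[0.6,-12,-14.5,0,0,0,0],[0.6,-16,-19.4,0,0,0,0],[0.6,-20,-24.3,0.1,0,0,0]])

```text
t: 1.35
eef_pos: [0.529, -0.0736, 0.2206]
ee_rot: [-180.0, -0.0, -67.5]
wrist_force: [0.9, -0.6, -1.1]
width: 0.6
```

>>> move_arm(moves=[[0.6,-4,-4.8,0,0,0,0.1],[0.6,-8,-9.7,0,0,0,0.2],[0.6,-12,-14.5,0,0,0,0.3],[0.6,-15,-18,0,0,0,0.38],[0.6,-16.8,-20.4,0,0,0,0.394]])

```text
t: 1.98
eef_pos: [0.6524, 0.161, 0.2198]
ee_rot: [179.9, 0.0, -90.0]
wrist_force: [1.0, -0.4, 0.1]
width: 0.6
```

```bash
python3 - <<'E'
from h import *
go((.654,.162,.16,-90),(.654,.162,.1275,-90))
E
```

```text
shift [-0.09 -0.17  5.98] rot [0.001 0.001 0.001] rows>= 1.0
shift [-0.09 -0.17  9.23] rot [0.001 0.001 0.001] rows>= 1.5
t 1.98 pos [0.6524 0.161  0.2198] rpy [179.9   0.  -90. ] F [ 1.  -0.4  0.1] w 52.2
```

>>> move_arm(moves=[[0.6,0,-0.1,1.5,0,0,0],[0.6,0,-0.1,3,0,0,0],[0.6,-0.1,-0.1,4.5,0,0,0],[0.6,-0.1,-0.1,6,0,0,0],[0.6,-0.1,-0.1,6,0,0,0]])

```text
t: 2.6
eef_pos: [0.6526, 0.1581, 0.159]
ee_rot: [179.9, -0.0, -90.0]
wrist_force: [-0.3, -0.1, 0.3]
width: 0.599
```

```bash
python3 - <<'E'
from h import *
go((.654,.162,.1275,-90))
a=snap('side',(110,140,210,270),6,'pics/e1.png');b=snap('top',(130,100,220,180),6,'pics/e2.png')
A=cv2.imread('pics/e1.png');B=cv2.imread('pics/e2.png');
cv2.imwrite('pics/e.png',np.hstack([cv2.resize(A,(400,520)),cv2.resize(B,(400,356+0))[:0].reshape(0,400,3) if 0 else cv2.copyMakeBorder(cv2.resize(B,(400,356)),0,164,0,0,0)]))
E
```

```text
shift [-0.39 -0.15  3.15] rot [ 0.002 -0.001 -0.001] rows>= 0.5
t 2.6 pos [0.6526 0.1581 0.159 ] rpy [179.9  -0.  -90. ] F [-0.3 -0.1  0.3] w 52.1
```

View pics/e.png

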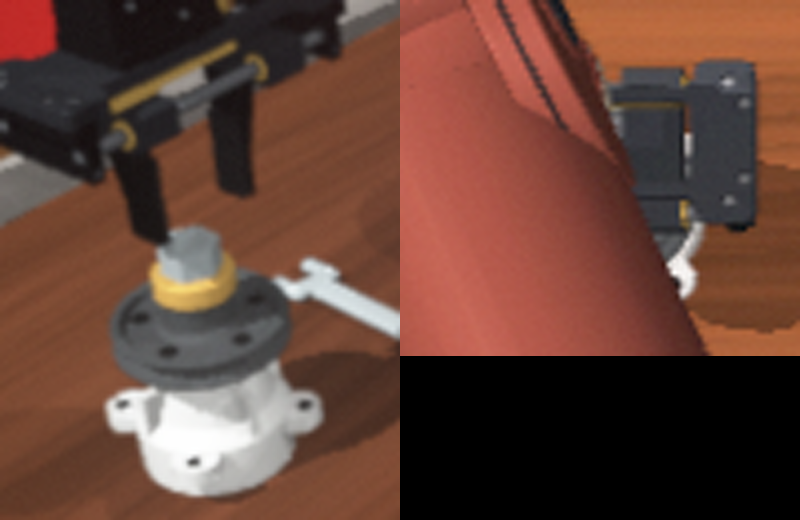

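```bash
python3 - <<'E'
from h import *
for p in [(.654,.162,.159),(.6526,.1581,.159),(.6526,.1581+.026,.159),(.6526,.1581-.026,.159),(.6526,.1581+.041,.159)]: print(p,((px('side',p)-[110,140])*4).round())
go((.654,.162,.1275,-90))
E
```

```text
(0.654, 0.162, 0.159) [183. 212.]
(0.6526, 0.1581, 0.159) [190. 210.]
(0.6526, 0.18409999999999999, 0.159) [154. 230.]
(0.6526, 0.1321, 0.159) [225. 190.]
(0.6526, 0.1991, 0.159) [133. 243.]
shift [-0.32 -0.05  3.34] rot [-0.     0.    -0.001] rows>= 0.5
t 2.7 pos [0.6535 0.1588 0.1609] rpy [-180.    0.  -90.] F [ 0.  -0.   0.6] w 52.1
```

View pics/e1.png

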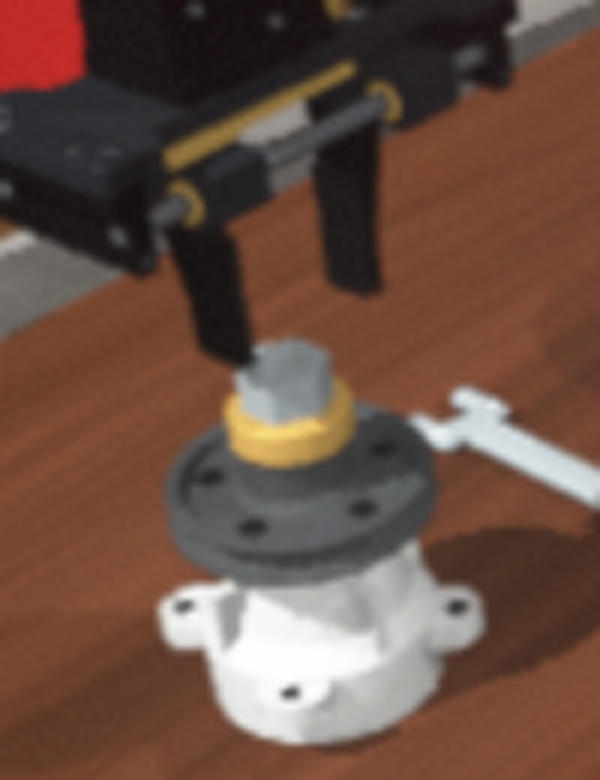

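>>> move_arm(moves=[[0.6,-0.2,0,0.8,0,0,0],[0.6,-0.3,-0.05,1.6,0,0,0],[0.6,-0.3,-0.05,2.4,0,0,0],[0.6,-0.3,-0.05,2.9,0,0,0],[0.6,-0.3,-0.05,3.1,0,0,0]])

```text
t: 3.32
eef_pos: [0.6537, 0.162, 0.1291]
ee_rot: [180.0, -0.0, -90.0]
wrist_force: [0.6, 0.8, 0.4]
width: 0.599
```

>>> move_arm(moves=[[0.5,0,0,0,0,0,0],[0.42,0,0,0,0,0,0],[0.36,0,0,0,0,0,0],[0.25,0,0,0,0,0,0],[0.25,0,0,0,0,0,0]], grip_force=20)

```text
t: 3.95
eef_pos: [0.654, 0.1621, 0.1298]
ee_rot: [-180.0, 0.0, -90.0]
wrist_force: [0.3, -0.1, 0.8]
width: 0.345
```

>>> move_arm(moves=[[0.2,0,0,0,0,0,0],[0.2,0,0,0,0,0,0]])

```text
t: 4.2
eef_pos: [0.654, 0.1621, 0.1298]
ee_rot: [-180.0, 0.0, -90.0]
wrist_force: [0.3, -0.1, 2.0]
width: 0.345
```

```bash
python3 - <<'E'
from h import *
snap('side',(110,140,210,270),6,'pics/e3.png')
go((.654,.162,.21,-90))
E
```

```text
shift [ 0.01 -0.   -8.01] rot [-0.  0. -0.] rows>= 1.3
t 4.25 pos [0.654  0.1621 0.1299] rpy [-180.    0.  -90.] F [0.  0.1 2.5] w 29.8
```

View pics/e3.png

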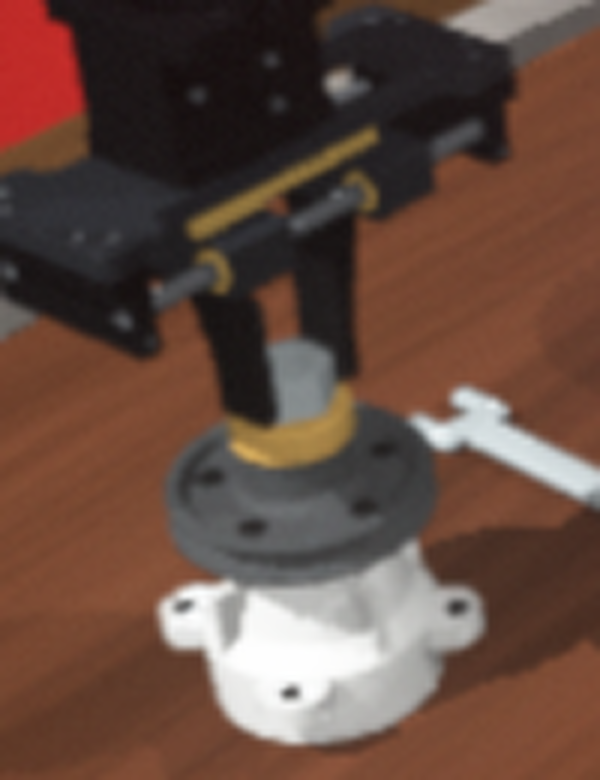

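Measured width is 29.8 mm, so the jaws hold the nut across its flats. Lifting it.

>>> move_arm(moves=[[0.2,0,0,-0.7,0,0,0],[0.2,0,0,-1.6,0,0,0],[0.2,0,0,-3,0,0,0],[0.2,0,0,-4.5,0,0,0],[0.2,0,0,-5,0,0,0]])

```text
t: 4.88
eef_pos: [0.6545, 0.1623, 0.1816]
ee_rot: [-179.9, 0.0, -90.0]
wrist_force: [0.5, 0.2, -1.6]
width: 0.341
```

```bash
python3 - <<'E'
from h import *
snap('side',(110,120,210,250),6,'pics/e4.png')
go((.457,-.018,.18,-90),(.457,-.018,.06,-90))
E
```

```text
shift [18.04 19.75  0.1 ] rot [-0.002  0.001 -0.   ] rows>= 4.3
shift [18.04 19.77 12.1 ] rot [-0.002  0.001 -0.   ] rows>= 4.7
t 4.92 pos [0.6545 0.1623 0.1815] rpy [-179.9    0.   -90. ] F [ 0.1 -0.6  0.8] w 29.7
```

View pics/e4.png

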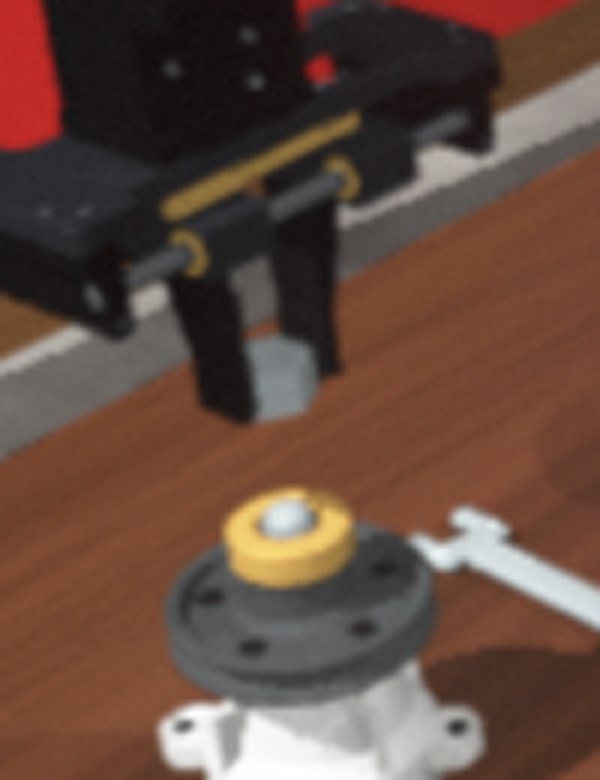

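The nut is clear and level in the fingers, and the spacer is still on its seat. Carrying the nut to the dish.

>>> move_arm(moves=[[0.2,2,2.2,0,0,0,0],[0.2,5,5.5,0,0,0,0],[0.2,8.5,9.3,0.5,0,0,0],[0.2,12,13.1,2,0,0,0],[0.2,15,16.4,4,0,0,0]])

```text
t: 5.55
eef_pos: [0.4886, 0.0106, 0.1394]
ee_rot: [-180.0, -0.0, -90.1]
wrist_force: [-0.0, -0.2, -1.5]
width: 0.341
```

>>> move_arm(moves=[[0.2,2,2.2,2,0,0,0],[0.2,2.8,3.1,4,0,0,0],[0.2,3.04,3.37,6,0,0,0],[0.2,3.04,3.37,8,0,0,0],[0.2,3.04,3.37,8,0,0,0]])

```text
t: 6.18
eef_pos: [0.4548, -0.0183, 0.0585]
ee_rot: [179.8, 0.0, -90.0]
wrist_force: [-0.4, 0.2, -1.3]
width: 0.342
```

```bash
python3 - <<'E'
from h import *
snap('side',(200,120,330,270),5,'pics/e5.png')
go((.457,-.018,.0085,-90))
E
```

```text
shift [-0.02 -0.14  5.1 ] rot [ 0.001  0.    -0.   ] rows>= 0.8
t 6.22 pos [ 0.4557 -0.0182  0.0595] rpy [179.9   0.  -90. ] F [ 0.1 -0.2 -0.4] w 29.9
```

View pics/e5.png

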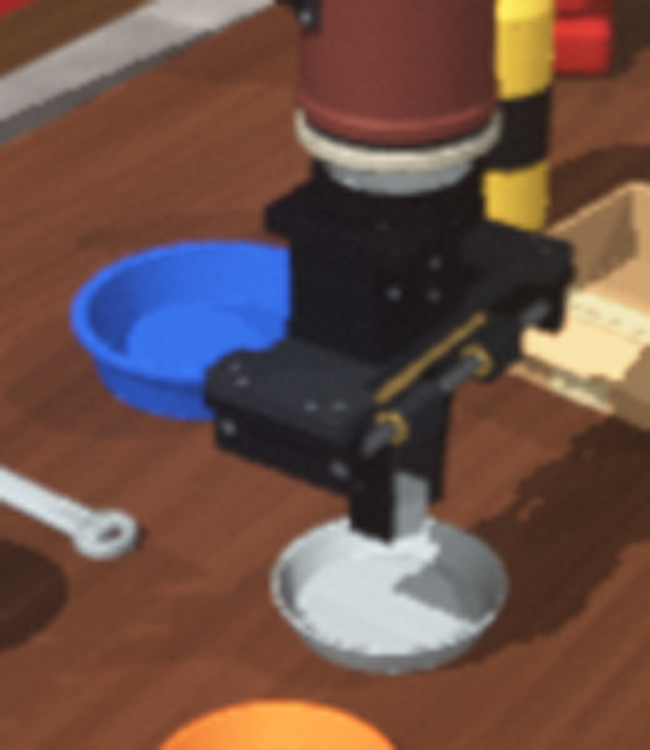

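>>> move_arm(moves=[[0.2,0,-0.1,1.5,0,0,0],[0.2,0,-0.1,3,0,0,0],[0.2,0,-0.1,4,0,0,0],[0.2,0,-0.1,4.5,0,0,0],[0.2,0,-0.1,4.7,0,0,0]])

```text
t: 6.85
eef_pos: [0.457, -0.0182, 0.0123]
ee_rot: [180.0, 0.0, -90.0]
wrist_force: [-0.3, -0.1, 0.3]
width: 0.341
```

>>> move_arm(moves=[[0.2,0,0,0.1,0,0,0],[0.2,0,0,0.15,0,0,0],[0.2,0,0,0.2,0,0,0],[0.2,0,0,0.25,0,0,0],[0.2,0,0,0.25,0,0,0]])

```text
t: 7.48
eef_pos: [0.4571, -0.0183, 0.0101]
ee_rot: [-180.0, 0.0, -90.0]
wrist_force: [-0.5, -0.0, -1.6]
width: 0.338
```

```bash
python3 - <<'E'
from h import *
snap('side',(240,200,330,270),8,'pics/e6.png')
go((.457,-.018,.0085,-90))
E
```

```text
shift [-0.03  0.01  0.17] rot [-0.  0. -0.] rows>= 0.0
t 7.53 pos [ 0.4571 -0.0183  0.0102] rpy [-180.    0.  -90.] F [ 0.7  0.1 -1.6] w 29.4
```

View pics/e6.png

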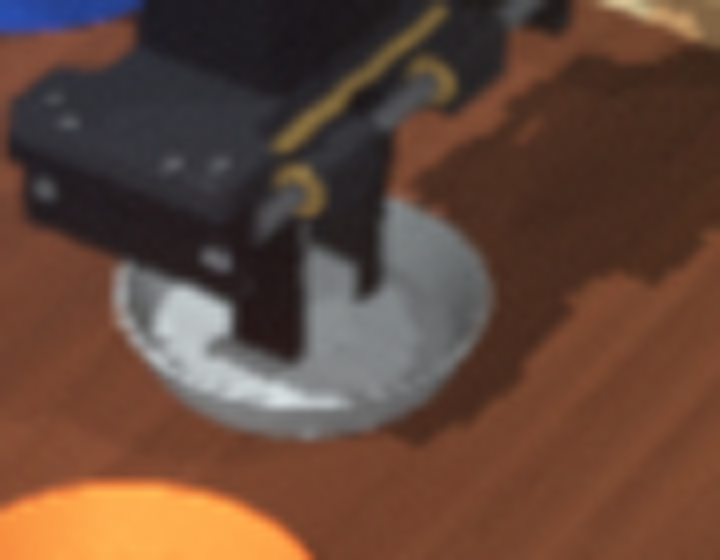

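>>> move_arm(moves=[[0.2,0,0,0.05,0,0,0],[0.2,0,0,0.1,0,0,0],[0.2,0,0,0.1,0,0,0],[0.2,0,0,0.15,0,0,0],[0.2,0,0,0.15,0,0,0]])

```text
t: 8.15
eef_pos: [0.4571, -0.0183, 0.0086]
ee_rot: [180.0, 0.0, -90.0]
wrist_force: [-0.2, -0.4, -0.5]
width: 0.339
```

>>> move_arm(moves=[[0.2,0,0,0.05,0,0,0],[0.2,0,0,0.05,0,0,0],[0.2,0,0,0.1,0,0,0],[0.2,0,0,0.1,0,0,0]])

```text
t: 8.65
eef_pos: [0.4572, -0.0183, 0.0077]
ee_rot: [-180.0, -0.0, -90.0]
wrist_force: [-0.8, 0.2, 2.4]
width: 0.34
```

>>> move_arm(moves=[[0.38,0,0,0,0,0,0],[0.45,0,0,0,0,0,0],[0.52,0,0,0,0,0,0],[0.55,0,0,-0.5,0,0,0],[0.55,0,0,-2,0,0,0]])

```text
t: 9.28
eef_pos: [0.4566, -0.0182, 0.0279]
ee_rot: [179.9, 0.0, -90.0]
wrist_force: [0.8, -0.1, 0.4]
width: 0.54
```

>>> move_arm(moves=[[0.65,0,0,-3,0,0,0],[0.75,0,0,-7,0,0,0],[0.8,0,0,-12,0,0,0],[0.8,-2,-2.1,-16,0,0,0],[0.8,-5,-5.5,-16,0,0,0]])

```text
t: 9.9
eef_pos: [0.5146, 0.0314, 0.1928]
ee_rot: [-179.6, -0.1, -90.2]
wrist_force: [0.2, 0.2, -0.8]
width: 0.795
```

```bash
python3 - <<'E'
from h import *
snap('side',(240,200,330,270),8,'pics/e7.png')
go((.655,.161,.18,-90))
E
```

```text
shift [-12.4  -13.81   1.23] rot [-0.007  0.002  0.002] rows>= 3.0
t 9.95 pos [0.5171 0.0367 0.191 ] rpy [-1.796e+02  1.000e-01 -8.990e+01] F [1.2 3.6 0.5] w 69.1
```

View pics/e7.png

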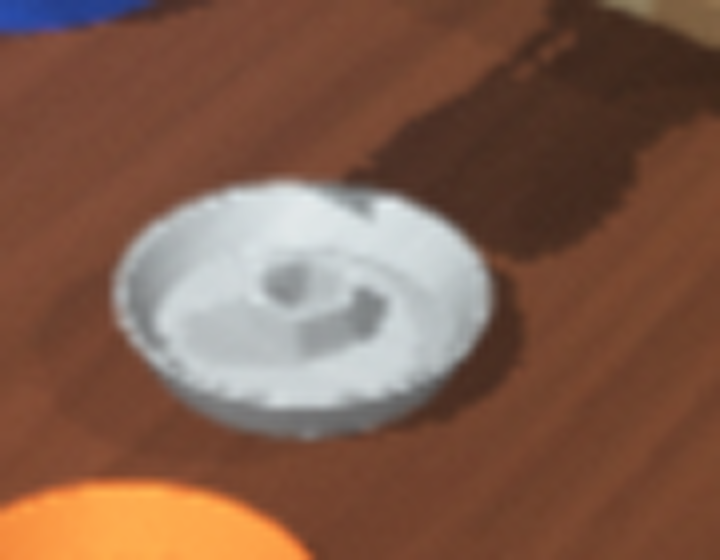

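The nut lies flat in the middle of the steel dish. Next is the spacer.

```bash
python3 - <<'E'
from h import *
print(w('top',145+283.5/10-.5,110+313.5/10-.5,.126))
# side e4 spacer top ellipse: left 223,right 356, top 488, centre ~ (290,520)
print(w('side',110+290.5/6-.5,120+520.5/6-.5,.126))
im=capture('top');cv2.imwrite('pics/t1.png',im[:,:,::-1])
go((.655,.161,.165,-90))
E
```

```text
[0.65456858 0.16289444 0.126     ]
[0.65258914 0.1631592  0.126     ]
shift [-12.51 -14.07   2.55] rot [-0.004  0.002  0.004] rows>= 3.0
t 10.0 pos [0.5147 0.0354 0.1897] rpy [-1.798e+02  1.000e-01 -8.980e+01] F [ 0.1  0.4 -0.1] w 69.5
```

View pics/t1.png

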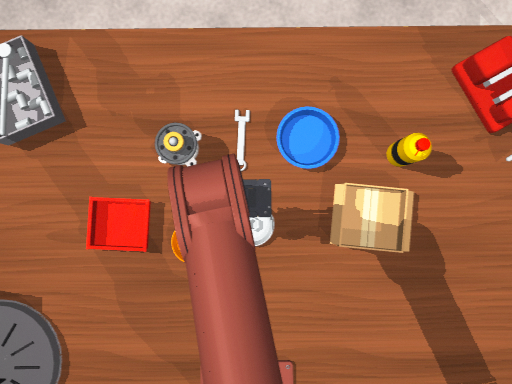

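>>> move_arm(moves=[[0.8,-4,-4.5,0,0,0,0],[0.8,-8,-9,0,0,0,0],[0.8,-11,-12.3,0.5,0,0,0],[0.8,-12.6,-13.9,1.5,0,0,0],[0.8,-12.6,-13.9,1.5,0,0,0]])

```text
t: 10.62
eef_pos: [0.6507, 0.1588, 0.1719]
ee_rot: [179.9, 0.0, -89.9]
wrist_force: [-0.5, -0.0, -0.5]
width: 0.797
```

>>> move_arm(moves=[[0.8,0,0,0,0,0,0]])

```text
t: 10.75
eef_pos: [0.6508, 0.1566, 0.1733]
ee_rot: [-180.0, -0.0, -90.0]
wrist_force: [-0.2, -0.8, -0.0]
width: 0.8
```

```bash
python3 - <<'E'
from h import *
go((.654,.163,.1135,-90))
snap('side',(110,140,210,270),6,'pics/f1.png')
E
```

```text
shift [-0.64 -0.32  5.98] rot [-0.    -0.001 -0.001] rows>= 1.0
t 10.75 pos [0.6508 0.1566 0.1733] rpy [-180.   -0.  -90.] F [-0.2 -0.8 -0. ] w 69.6
```

View pics/f1.png

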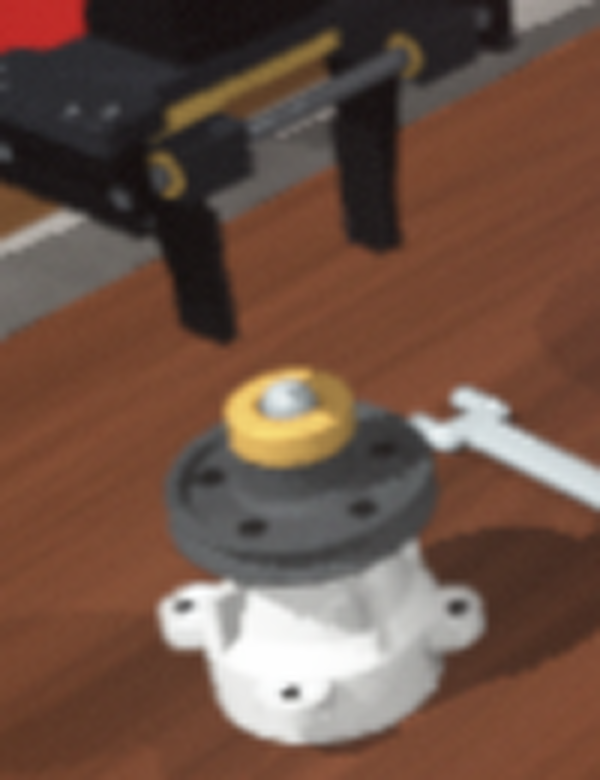

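>>> move_arm(moves=[[0.8,-0.6,-0.3,1,0,0,0],[0.8,-0.6,-0.3,3,0,0,0],[0.8,-0.6,-0.3,5,0,0,0],[0.8,-0.6,-0.3,5.95,0,0,0],[0.8,-0.6,-0.3,5.95,0,0,0]], grip_force=25)

```text
t: 11.42
eef_pos: [0.6536, 0.1634, 0.1118]
ee_rot: [179.9, -0.0, -90.0]
wrist_force: [0.7, -0.8, 0.4]
width: 0.796
```

>>> move_arm(moves=[[0.8,0,0,0,0,0,0]])

```text
t: 11.55
eef_pos: [0.6546, 0.1638, 0.1137]
ee_rot: [-180.0, 0.0, -90.0]
wrist_force: [0.0, 0.3, 0.3]
width: 0.8
```

>>> move_arm(moves=[[0.7,0,0,0,0,0,0],[0.6,0,0,0,0,0,0],[0.5,0,0,0,0,0,0],[0.4,0,0,0,0,0,0],[0.4,0,0,0,0,0,0]])

```text
t: 12.18
eef_pos: [0.6543, 0.1636, 0.1133]
ee_rot: [-180.0, -0.0, -90.0]
wrist_force: [0.5, -0.6, 1.6]
width: 0.538
```

>>> move_arm(moves=[[0.35,0,0,0,0,0,0],[0.35,0,0,0,0,0,0],[0.35,0,0,-0.6,0,0,0],[0.35,0,0,-1.4,0,0,0],[0.35,0,0,-1.4,0,0,0]])

```text
t: 12.8
eef_pos: [0.6546, 0.1639, 0.1281]
ee_rot: [-179.9, 0.0, -90.0]
wrist_force: [-0.3, 0.3, -0.2]
width: 0.533
```

```bash
python3 - <<'E'
from h import *
go((.4616,.3138,.16,-90))
snap('side',(110,140,210,270),6,'pics/f2.png')
E
```

```text
shift [-14.99  19.3   -3.21] rot [-0.001  0.001 -0.   ] rows>= 3.9
t 12.8 pos [0.6546 0.1639 0.1281] rpy [-179.9    0.   -90. ] F [-0.3  0.3 -0.2] w 46.4
```

View pics/f2.png

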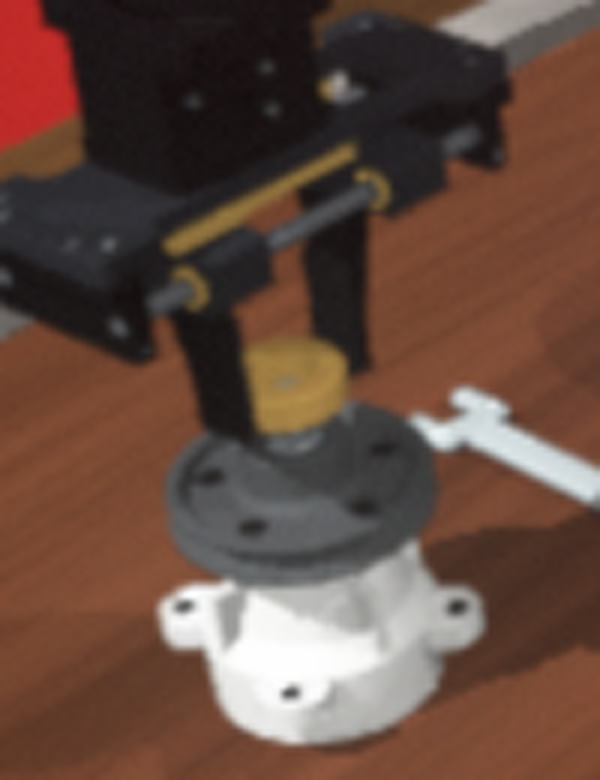

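>>> move_arm(moves=[[0.35,0,0,-1.5,0,0,0],[0.35,0,0,-3.3,0,0,0],[0.35,-1.5,2,-3.6,0,0,0],[0.35,-4.5,5.8,-3.6,0,0,0],[0.35,-7.5,9.6,-3.6,0,0,0]])

```text
t: 13.48
eef_pos: [0.5576, 0.2397, 0.1647]
ee_rot: [-179.9, 0.0, -90.0]
wrist_force: [0.5, 1.4, -1.2]
width: 0.531
```

>>> move_arm(moves=[[0.35,-3,3.9,0,0,0,0],[0.35,-5.5,7.1,1,0,0,0],[0.35,-7.2,9.3,3,0,0,0],[0.35,-7.5,9.7,6,0,0,0],[0.35,-7.5,9.7,9,0,0,0]])

```text
t: 14.1
eef_pos: [0.4614, 0.3148, 0.0741]
ee_rot: [-179.9, 0.1, -89.9]
wrist_force: [0.0, 0.2, -2.1]
width: 0.534
```

>>> move_arm(moves=[[0.35,0,0,0,0,0,0]])

```text
t: 14.22
eef_pos: [0.4604, 0.3131, 0.0725]
ee_rot: [179.9, -0.1, -90.0]
wrist_force: [-0.2, -0.1, -0.5]
width: 0.531
```

```bash
python3 - <<'E'
from h import *
go((.4616,.3138,.0065,-90))
snap('side',(100,220,250,370),4,'pics/f3.png')
E
```

```text
shift [-0.07 -0.13  6.6 ] rot [ 0.002 -0.001  0.   ] rows>= 1.1
t 14.22 pos [0.4604 0.3131 0.0725] rpy [ 1.799e+02 -1.000e-01 -9.000e+01] F [-0.2 -0.1 -0.5] w 46.2
```

View pics/f3.png

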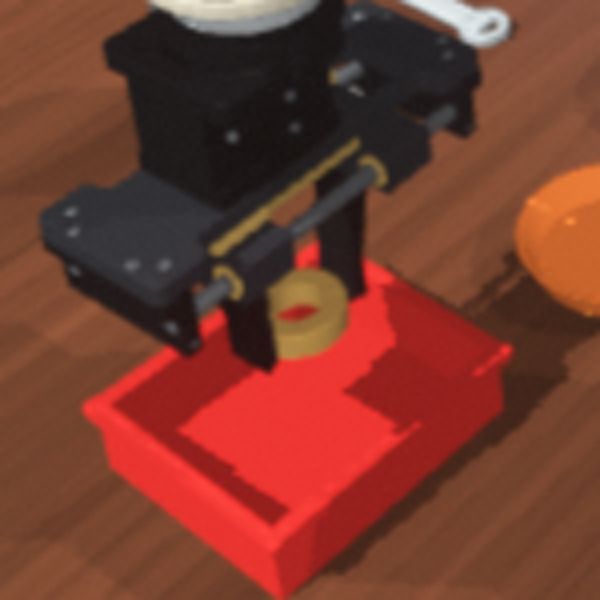

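>>> move_arm(moves=[[0.35,-0.05,-0.1,2,0,0,0],[0.35,-0.05,-0.1,4,0,0,0],[0.35,-0.05,-0.1,5.5,0,0,0],[0.35,-0.05,-0.1,6.1,0,0,0],[0.35,-0.05,-0.1,6.2,0,0,0]])

```text
t: 14.9
eef_pos: [0.462, 0.3142, 0.0107]
ee_rot: [180.0, -0.0, -90.0]
wrist_force: [0.9, 0.5, -0.8]
width: 0.536
```

>>> move_arm(moves=[[0.35,0,0,0.05,0,0,0],[0.35,0,0,0.1,0,0,0],[0.35,0,0,0.15,0,0,0],[0.35,0,0,0.2,0,0,0],[0.35,0,0,0.2,0,0,0]])

```text
t: 15.52
eef_pos: [0.4622, 0.3142, 0.0092]
ee_rot: [-180.0, 0.0, -90.0]
wrist_force: [-0.2, -0.2, -0.9]
width: 0.538
```

>>> move_arm(moves=[[0.35,0,0,0.1,0,0,0],[0.35,0,0,0.15,0,0,0],[0.35,0,0,0.2,0,0,0],[0.35,0,0,0.25,0,0,0],[0.35,0,0,0.25,0,0,0]])

```text
t: 16.15
eef_pos: [0.4622, 0.3142, 0.0066]
ee_rot: [180.0, -0.0, -90.0]
wrist_force: [0.1, -0.4, -1.0]
width: 0.533
```

>>> move_arm(moves=[[0.35,0,0,0.05,0,0,0],[0.35,0,0,0.1,0,0,0],[0.35,0,0,0.1,0,0,0]])

```text
t: 16.52
eef_pos: [0.4622, 0.3142, 0.0056]
ee_rot: [180.0, -0.0, -90.0]
wrist_force: [-1.0, -0.4, -1.2]
width: 0.536
```

>>> move_arm(moves=[[0.35,0,0,0.03,0,0,0],[0.35,0,0,0.06,0,0,0],[0.35,0,0,0.06,0,0,0]])

```text
t: 16.9
eef_pos: [0.4623, 0.3142, 0.0053]
ee_rot: [-180.0, -0.0, -90.0]
wrist_force: [-1.6, -1.3, 3.5]
width: 0.533
```

>>> move_arm(moves=[[0.56,0,0,0,0,0,0],[0.62,0,0,0,0,0,0],[0.7,0,0,0,0,0,0],[0.75,0,0,-0.5,0,0,0],[0.75,0,0,-2.5,0,0,0]])

```text
t: 17.52
eef_pos: [0.4615, 0.3138, 0.0301]
ee_rot: [179.9, -0.0, -90.0]
wrist_force: [1.0, -0.1, 0.8]
width: 0.74
```

>>> move_arm(moves=[[0.75,0,0,-4,0,0,0],[0.75,0,0,-9,0,0,0],[0.75,0,0,-14,0,0,0],[0.75,2.5,-3.2,-16.5,0,0,0],[0.75,6,-7.7,-16.5,0,0,0]])

```text
t: 18.15
eef_pos: [0.5404, 0.256, 0.2002]
ee_rot: [-179.6, 0.2, -89.8]
wrist_force: [0.2, 0.4, -0.3]
width: 0.75
```

```bash
python3 - <<'E'
from h import *
snap('side',(110,170,240,370),4,'pics/f4.png')
im=capture('top');crop(im,70,90,290,260,3.6,'pics/f5.png')
go((.655,.162,.165,-90))
E
```

```text
shift [  8.52 -11.13   3.21] rot [-0.003 -0.002 -0.009] rows>= 2.3
t 18.25 pos [0.5443 0.2483 0.1966] rpy [-1.798e+02 -1.000e-01 -9.050e+01] F [-0.6 -1.2 -0.4] w 65.2
```

View pics/f4.png

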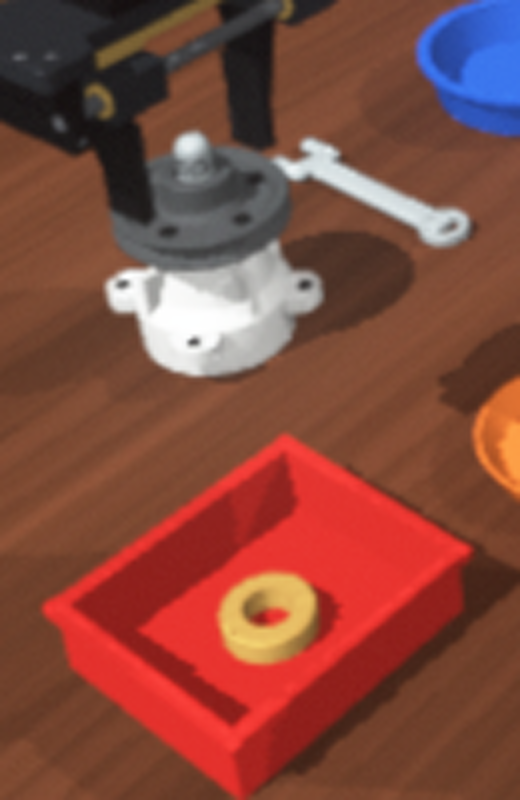

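View pics/f5.png

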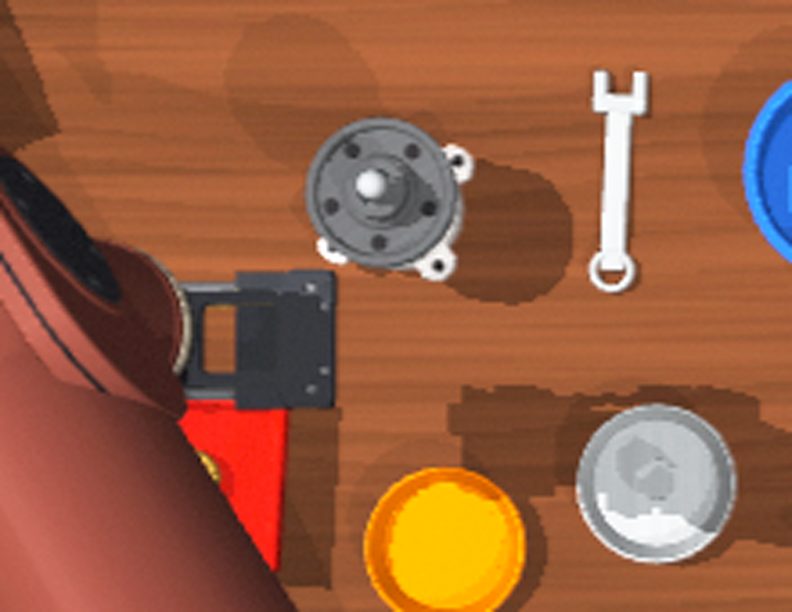

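The spacer is flat in the middle of the red bin. Next is the pulley.

>>> move_arm(moves=[[0.75,2,-2.6,0,0,0,0],[0.75,5,-6.5,0.5,0,0,0],[0.75,7.5,-9.8,1.5,0,0,0],[0.75,8.5,-11.1,3,0,0,0],[0.75,8.5,-11.1,3,0,0,0]], grip_force=45)

```text
t: 18.88
eef_pos: [0.6495, 0.1685, 0.1639]
ee_rot: [179.9, -0.0, -90.1]
wrist_force: [-0.7, 0.2, 0.1]
width: 0.746
```

>>> move_arm(moves=[[0.75,0,0,0,0,0,0],[0.75,0,0,0,0,0,0]])

```text
t: 19.12
eef_pos: [0.6495, 0.1709, 0.1662]
ee_rot: [-179.9, 0.0, -89.9]
wrist_force: [0.6, -0.5, -0.5]
width: 0.75
```

```bash
python3 - <<'E'
from h import *
print(w('top',70+385/3.6-.4,90+190/3.6-.4,.112))
go((.655,.1615,.0985,-90))
E
```

```text
[0.6529332  0.15662383 0.112     ]
shift [ 0.95 -0.54  6.77] rot [-0.001  0.001  0.002] rows>= 1.1
t 19.12 pos [0.6495 0.1709 0.1662] rpy [-179.9    0.   -89.9] F [ 0.6 -0.5 -0.5] w 65.2
```

>>> move_arm(moves=[[0.75,0.9,-0.5,0,0,0,0],[0.75,0.95,-0.55,2,0,0,0],[0.75,0.95,-0.55,4.5,0,0,0],[0.75,0.95,-0.55,6.2,0,0,0],[0.75,0.95,-0.55,6.7,0,0,0]])

```text
t: 19.75
eef_pos: [0.6545, 0.1592, 0.0965]
ee_rot: [179.8, -0.1, -90.0]
wrist_force: [-10.3, -4.0, 17.3]
width: 0.749
```

>>> move_arm(moves=[[0.75,0,0,0,0,0,0]])

```text
t: 19.88
eef_pos: [0.6557, 0.1597, 0.0979]
ee_rot: [180.0, 0.0, -90.0]
wrist_force: [-0.7, 0.9, -0.1]
width: 0.748
```

```bash
python3 - <<'E'
from h import *
go((.655,.1615,.0985,-90))
snap('side',(110,140,210,270),6,'pics/g1.png')
E
```

```text
shift [-0.18  0.07 -0.06] rot [ 0.  0. -0.] rows>= 0.0
t 19.88 pos [0.6557 0.1597 0.0979] rpy [180.   0. -90.] F [-0.7  0.9 -0.1] w 65.1
```

View pics/g1.png

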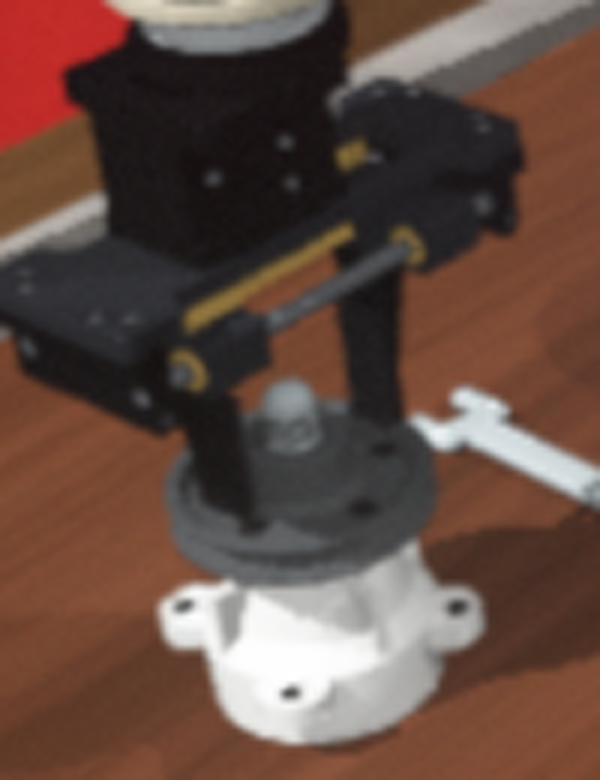

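The fingertips brushed the disc on an overshoot (17 N), and nothing moved. I'll rise slightly and close on the hub.

>>> move_arm(moves=[[0.75,-0.15,0.05,-0.08,0,0,0],[0.65,-0.15,0.05,-0.08,0,0,0],[0.55,-0.15,0.05,-0.08,0,0,0],[0.5,-0.15,0.05,-0.08,0,0,0],[0.4,-0.15,0.05,-0.08,0,0,0]], grip_force=45)

```text
t: 20.55
eef_pos: [0.6551, 0.1619, 0.0989]
ee_rot: [-180.0, 0.1, -90.0]
wrist_force: [0.2, 0.4, -0.2]
width: 0.462
```

>>> move_arm(moves=[[0.35,0,0,0,0,0,0],[0.3,0,0,0,0,0,0],[0.3,0,0,0,0,0,0],[0.3,0,0,0,0,0,0],[0.3,0,0,0,0,0,0]])

```text
t: 21.18
eef_pos: [0.6552, 0.1614, 0.0989]
ee_rot: [-180.0, 0.0, -90.0]
wrist_force: [-0.5, 2.1, 2.0]
width: 0.449
```

>>> move_arm(moves=[[0.3,0,0,-0.3,0,0,0],[0.3,0,0,-0.8,0,0,0],[0.3,0,0,-1.3,0,0,0],[0.3,0,0,-1.8,0,0,0],[0.3,0,0,-1.8,0,0,0]])

```text
t: 21.8
eef_pos: [0.6556, 0.1607, 0.1175]
ee_rot: [-179.9, -0.0, -90.0]
wrist_force: [-0.4, -0.8, -4.9]
width: 0.448
```

```bash
python3 - <<'E'
from h import *
go((.655,.1615,.16,-90))
snap('side',(110,140,210,270),6,'pics/g2.png')
E
```

```text
shift [-0.08  0.06 -4.25] rot [-0.001 -0.    -0.001] rows>= 0.7
t 21.8 pos [0.6556 0.1607 0.1175] rpy [-179.9   -0.   -90. ] F [-0.4 -0.8 -4.9] w 39.0
```

View pics/g2.png

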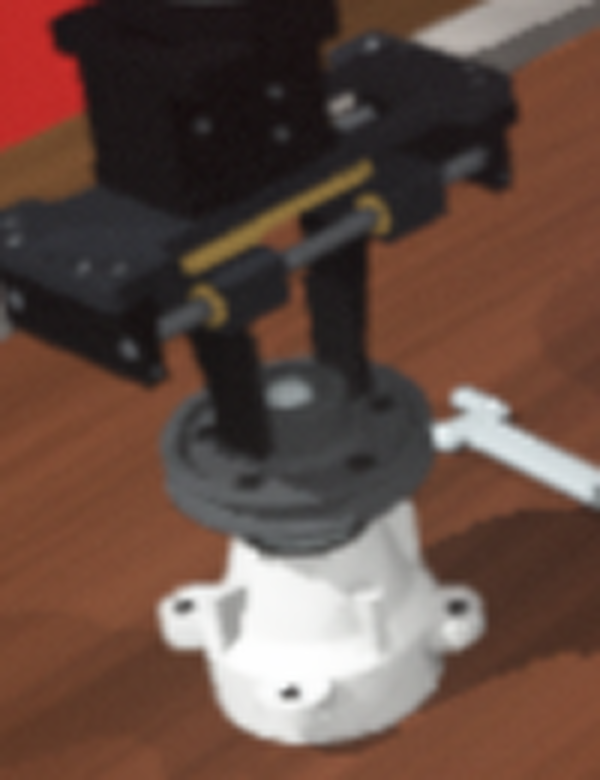

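>>> move_arm(moves=[[0.3,0,0,-1,0,0,0],[0.3,0,0,-2.5,0,0,0],[0.3,0,0,-4.2,0,0,0],[0.3,0,0,-6,0,0,0],[0.3,0,0,-7,0,0,0]])

```text
t: 22.48
eef_pos: [0.6557, 0.1614, 0.189]
ee_rot: [-179.9, 0.0, -90.0]
wrist_force: [0.2, 0.3, -4.8]
width: 0.449
```

```bash
python3 - <<'E'
from h import *
go((.6745,-.161,.185,-90))
snap('side',(110,120,210,270),5,'pics/g3.png')
E
```

```text
shift [32.24 -1.88  0.38] rot [-0.002  0.001 -0.   ] rows>= 5.2
t 22.48 pos [0.6557 0.1614 0.189 ] rpy [-179.9    0.   -90. ] F [ 0.2  0.3 -4.8] w 39.1
```

View pics/g3.png

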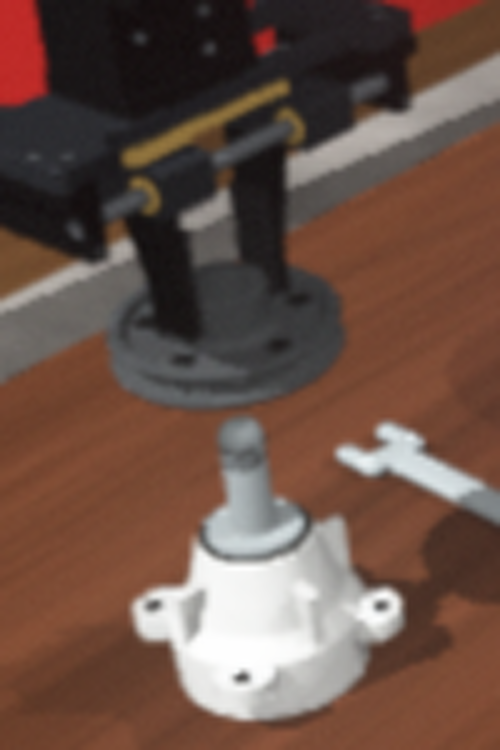

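>>> move_arm(moves=[[0.3,1.5,-0.1,0,0,0,0],[0.3,4.5,-0.25,0,0,0,0],[0.3,8.5,-0.5,0,0,0,0],[0.3,12.5,-0.7,0,0,0,0],[0.3,16.5,-1,0,0,0,0]])

```text
t: 23.15
eef_pos: [0.6645, -0.0068, 0.1858]
ee_rot: [179.9, -0.0, -90.1]
wrist_force: [0.4, 0.1, -4.3]
width: 0.448
```

>>> move_arm(moves=[[0.3,4,-0.2,0,0,0,0],[0.3,8,-0.45,0.2,0,0,0],[0.3,11.5,-0.7,0.3,0,0,0],[0.3,14,-0.8,0.3,0,0,0],[0.3,15.7,-0.88,0.3,0,0,0]])

```text
t: 23.78
eef_pos: [0.6734, -0.1627, 0.1832]
ee_rot: [179.9, 0.0, -90.1]
wrist_force: [0.5, 1.0, -4.5]
width: 0.451
```

>>> move_arm(moves=[[0.3,0,0,1,0,0,0],[0.3,0,0,3,0,0,0],[0.3,0,0,6,0,0,0],[0.3,0,0,9,0,0,0],[0.3,0,0,11,0,0,0]])

```text
t: 24.4
eef_pos: [0.6728, -0.1587, 0.0708]
ee_rot: [179.8, 0.1, -89.9]
wrist_force: [-0.2, 0.3, -5.7]
width: 0.451
```

>>> move_arm(moves=[[0.3,0,0,0,0,0,0],[0.3,0,0,0,0,0,0]])

```text
t: 24.65
eef_pos: [0.6747, -0.1605, 0.0749]
ee_rot: [-179.9, -0.0, -90.0]
wrist_force: [0.6, -0.7, -3.9]
width: 0.449
```

```bash
python3 - <<'E'
from h import *
go((.6745,-.161,.026,-90))
snap('side',(190,80,310,220),5,'pics/g4.png')
E
```

```text
shift [0.05 0.03 4.89] rot [-0.002 -0.     0.   ] rows>= 0.8
t 24.65 pos [ 0.6747 -0.1605  0.0749] rpy [-179.9   -0.   -90. ] F [ 0.6 -0.7 -3.9] w 39.1
```

View pics/g4.png

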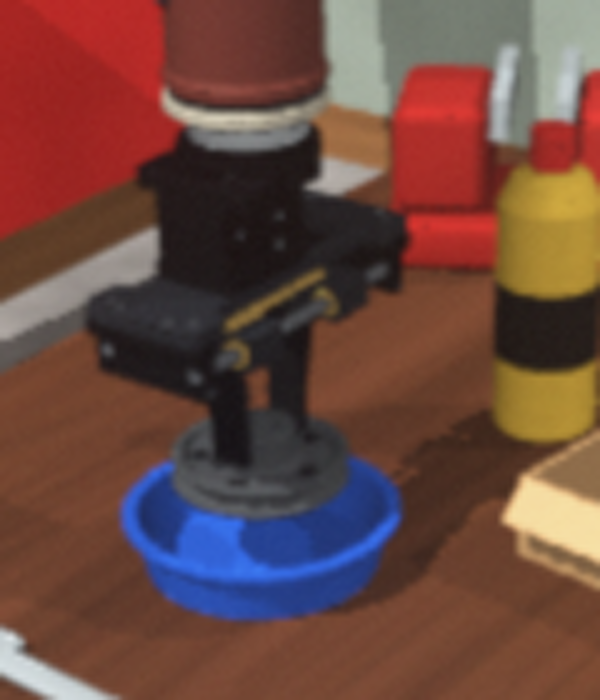

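>>> move_arm(moves=[[0.3,0,0,0.8,0,0,0],[0.3,0,0,1.8,0,0,0],[0.3,0,0,2.8,0,0,0],[0.3,0,0,3.6,0,0,0],[0.3,0,0,4.2,0,0,0]])

```text
t: 25.32
eef_pos: [0.6737, -0.1608, 0.031]
ee_rot: [180.0, 0.0, -90.0]
wrist_force: [0.8, 0.6, -4.9]
width: 0.451
```

>>> move_arm(moves=[[0.3,0,0,0.2,0,0,0],[0.3,0,0,0.4,0,0,0],[0.3,0,0,0.5,0,0,0],[0.3,0,0,0.6,0,0,0],[0.3,0,0,0.6,0,0,0]])

```text
t: 25.95
eef_pos: [0.6739, -0.1609, 0.0259]
ee_rot: [-180.0, 0.0, -90.0]
wrist_force: [-0.3, 0.3, -4.8]
width: 0.449
```

>>> move_arm(moves=[[0.3,0,0,0.05,0,0,0],[0.3,0,0,0.1,0,0,0],[0.3,0,0,0.15,0,0,0],[0.3,0,0,0.2,0,0,0],[0.3,0,0,0.2,0,0,0]])

```text
t: 26.58
eef_pos: [0.6739, -0.1608, 0.024]
ee_rot: [-180.0, 0.0, -90.0]
wrist_force: [-1.7, 0.5, -3.0]
width: 0.451
```

>>> move_arm(moves=[[0.3,0,0,0.03,0,0,0],[0.3,0,0,0.06,0,0,0],[0.3,0,0,0.06,0,0,0]])

```text
t: 26.95
eef_pos: [0.674, -0.1608, 0.0239]
ee_rot: [-180.0, -0.0, -90.0]
wrist_force: [-5.5, 1.1, 5.1]
width: 0.45
```

```bash
python3 - <<'E'
from h import *
go((.6745,-.161,.026,-90))
snap('side',(190,120,310,220),6,'pics/g5.png')
E
```

```text
shift [ 0.02 -0.05 -0.21] rot [-0. -0. -0.] rows>= 0.0
t 26.95 pos [ 0.674  -0.1608  0.0239] rpy [-180.   -0.  -90.] F [-5.5  1.1  5.1] w 39.1
```

View pics/g5.png

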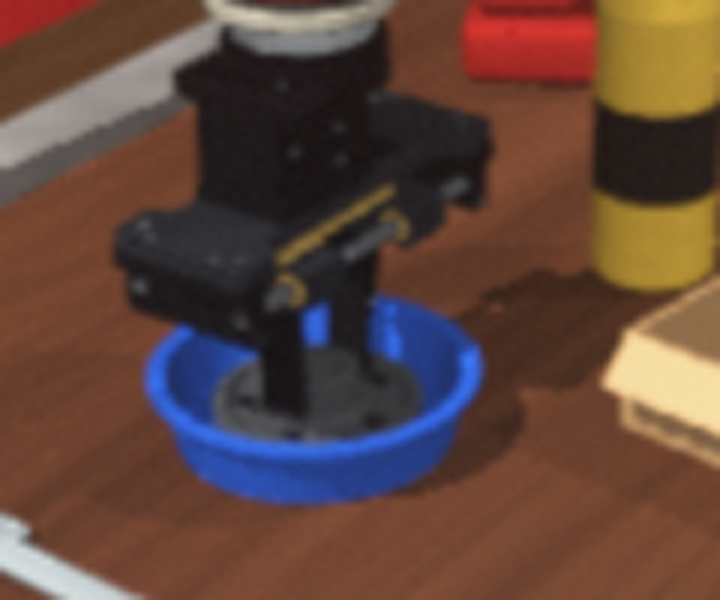

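Force went from -4 N to +5 N, so the disc is resting on the pan floor. Releasing.

>>> move_arm(moves=[[0.48,0,0,0,0,0,0],[0.55,0,0,0,0,0,0],[0.62,0,0,0,0,0,0],[0.65,0,0,-0.5,0,0,0],[0.65,0,0,-2.5,0,0,0]])

```text
t: 27.62
eef_pos: [0.6731, -0.1607, 0.0479]
ee_rot: [179.9, 0.0, -90.0]
wrist_force: [-0.1, -0.9, -0.5]
width: 0.642
```

>>> move_arm(moves=[[0.65,0,0,-4,0,0,0],[0.65,0,0,-9,0,0,0],[0.65,0,0,-14,0,0,0],[0.65,-3,0.2,-15,0,0,0],[0.65,-8,0.5,-15,0,0,0]])

```text
t: 28.25
eef_pos: [0.6698, -0.0823, 0.2016]
ee_rot: [-179.7, -0.1, -90.2]
wrist_force: [1.0, 0.3, -1.2]
width: 0.652
```

```bash
python3 - <<'E'
from h import *
snap('side',(120,120,320,270),4,'pics/g6.png')
im=capture('top');crop(im,140,90,360,260,3.6,'pics/g7.png')
go((.655,.161,.16,-90))
E
```

```text
shift [-23.36   1.24   4.18] rot [-0.003  0.004  0.008] rows>= 3.8
t 28.35 pos [ 0.6692 -0.0726  0.201 ] rpy [-179.8    0.2  -89.5] F [-0.8  0.8 -0.6] w 56.4
```

View pics/g6.png

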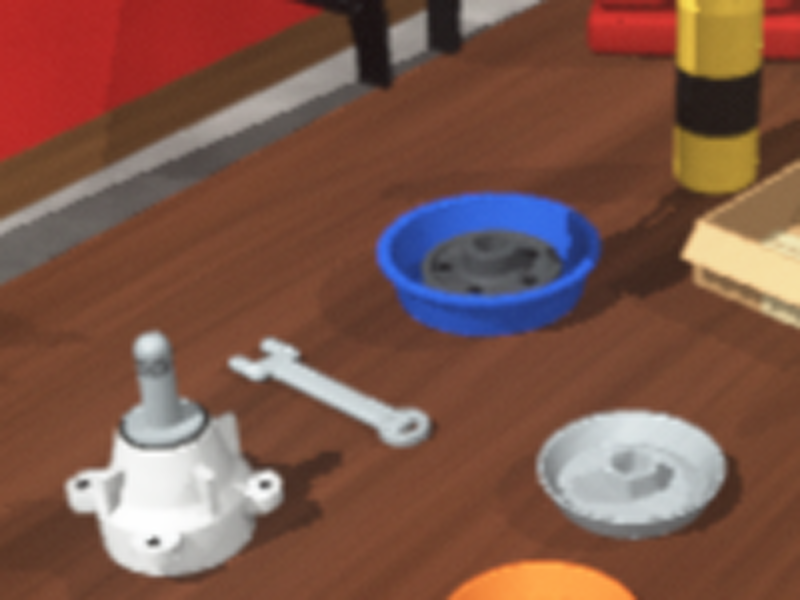

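View pics/g7.png

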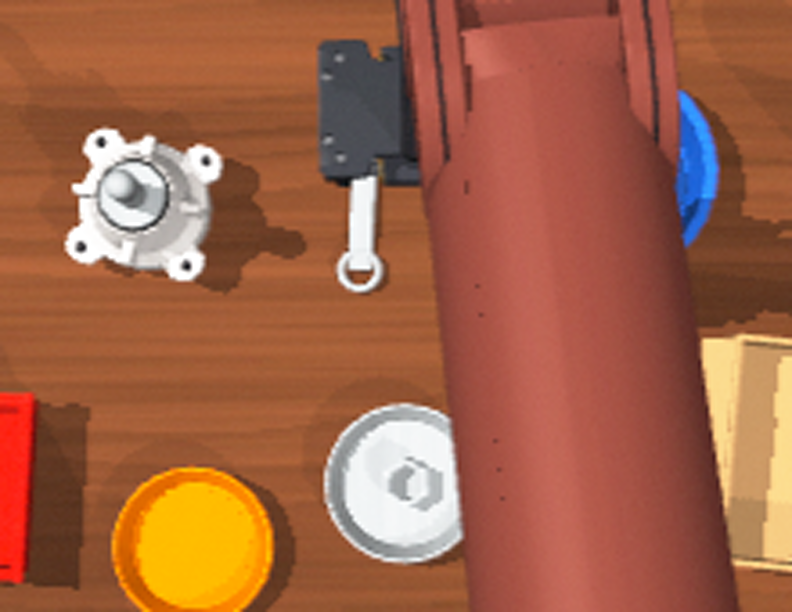

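```bash
python3 - <<'E'
from h import *
f=lambda X,Y:(140+(X+.5)/3.6-.5,90+(Y+.5)/3.6-.5)
print(w('top',*f(122,188),.134).round(4),w('top',*f(143.2,203.5),.032).round(4),w('top',*f(134,193),.078).round(4))
go((.655,.161,.16,-90))
E
```

```text
[0.651  0.1599 0.134 ] [0.6548 0.1627 0.032 ] [0.6557 0.1615 0.078 ]
shift [-23.36   1.24   4.18] rot [-0.003  0.004  0.008] rows>= 3.8
t 28.35 pos [ 0.6692 -0.0726  0.201 ] rpy [-179.8    0.2  -89.5] F [-0.8  0.8 -0.6] w 56.4
```

>>> move_arm(moves=[[0.6,-4,0.2,0,0,0,0],[0.6,-9,0.5,0,0,0,0],[0.6,-14,0.8,0.5,0,0,0],[0.6,-19,1,1.5,0,0,0],[0.6,-22,1.2,3,0,0,0]], grip_force=55)

```text
t: 28.98
eef_pos: [0.6568, 0.1429, 0.1702]
ee_rot: [-179.9, 0.1, -89.8]
wrist_force: [0.8, -0.3, -0.4]
width: 0.599
```

>>> move_arm(moves=[[0.6,-1,0,0,0,0,0],[0.6,-1,0,0,0,0,0],[0.6,-1,0,0,0,0,0]])

```text
t: 29.35
eef_pos: [0.6579, 0.1469, 0.1692]
ee_rot: [-179.9, -0.0, -90.2]
wrist_force: [-1.2, 0.1, 1.0]
width: 0.596
```

```bash
python3 - <<'E'
from h import *
go((.655,.162,.086,-90))
E
```

```text
shift [-1.51  0.31  8.32] rot [-0.001 -0.001 -0.003] rows>= 1.4
t 29.35 pos [0.6579 0.1469 0.1692] rpy [-179.9   -0.   -90.2] F [-1.2  0.1  1. ] w 51.8
```

>>> move_arm(moves=[[0.6,-1.5,0.3,1,0,0,0],[0.6,-1.5,0.3,2.5,0,0,0],[0.6,-1.5,0.3,2.5,0,0,0],[0.6,-1.5,0.3,2.5,0,0,0]])

```text
t: 29.85
eef_pos: [0.654, 0.1638, 0.143]
ee_rot: [180.0, -0.0, -90.0]
wrist_force: [0.1, 0.5, 0.7]
width: 0.602
```

```bash
python3 - <<'E'
from h import *
go((.655,.162,.086,-90))
snap('side',(110,140,210,270),6,'pics/i1.png')
E
```

```text
shift [ 0.18 -0.1   5.7 ] rot [ 0.    -0.    -0.001] rows>= 0.9
t 29.85 pos [0.654  0.1638 0.143 ] rpy [180.  -0. -90.] F [0.1 0.5 0.7] w 52.4
```

View pics/i1.png

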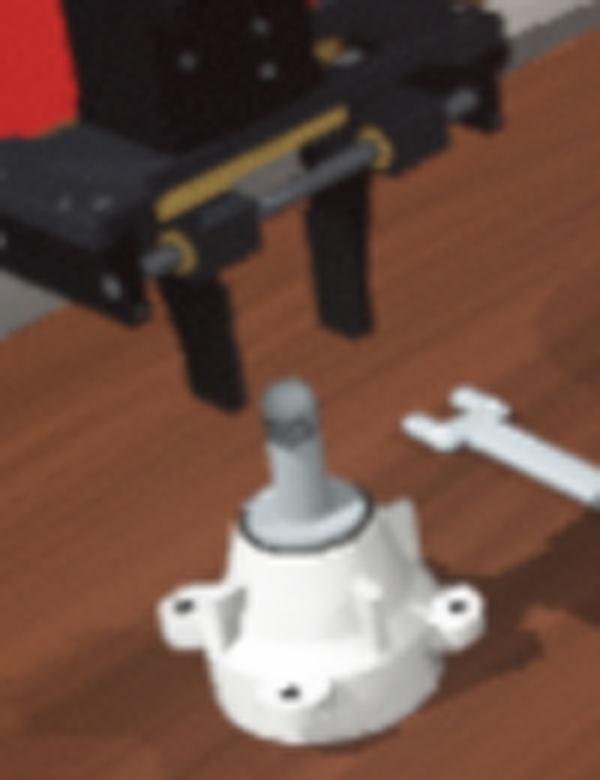

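>>> move_arm(moves=[[0.6,0.18,-0.1,1.5,0,0,0],[0.6,0.18,-0.1,3,0,0,0],[0.6,0.18,-0.1,4.5,0,0,0],[0.6,0.18,-0.1,5.4,0,0,0],[0.6,0.18,-0.1,5.7,0,0,0]])

```text
t: 30.52
eef_pos: [0.6546, 0.1623, 0.0853]
ee_rot: [179.9, -0.0, -90.0]
wrist_force: [0.7, 0.2, -0.1]
width: 0.605
```

>>> move_arm(moves=[[0.5,0,0,0,0,0,0],[0.4,0,0,0,0,0,0],[0.32,0,0,0,0,0,0],[0.26,0,0,0,0,0,0],[0.22,0,0,0,0,0,0]])

```text
t: 31.15
eef_pos: [0.655, 0.1624, 0.0863]
ee_rot: [-180.0, 0.0, -90.0]
wrist_force: [0.3, 2.6, 0.1]
width: 0.247
```

>>> move_arm(moves=[[0.15,0,0,0,0,0,0],[0.1,0,0,0,0,0,0],[0.1,0,0,0,0,0,0],[0.1,0,0,0,0,0,0]])

```text
t: 31.65
eef_pos: [0.655, 0.163, 0.0864]
ee_rot: [-180.0, 0.0, -90.0]
wrist_force: [0.5, 3.2, 0.7]
width: 0.214
```

```bash
python3 - <<'E'
from h import *
go((.655,.162,.086,-90))
snap('side',(110,140,210,270),6,'pics/i2.png')
E
```

```text
shift [0.1  0.   0.04] rot [-0.     0.001  0.   ] rows>= 0.0
t 31.65 pos [0.655  0.163  0.0864] rpy [-180.    0.  -90.] F [0.5 3.2 0.7] w 18.6
```

View pics/i2.png

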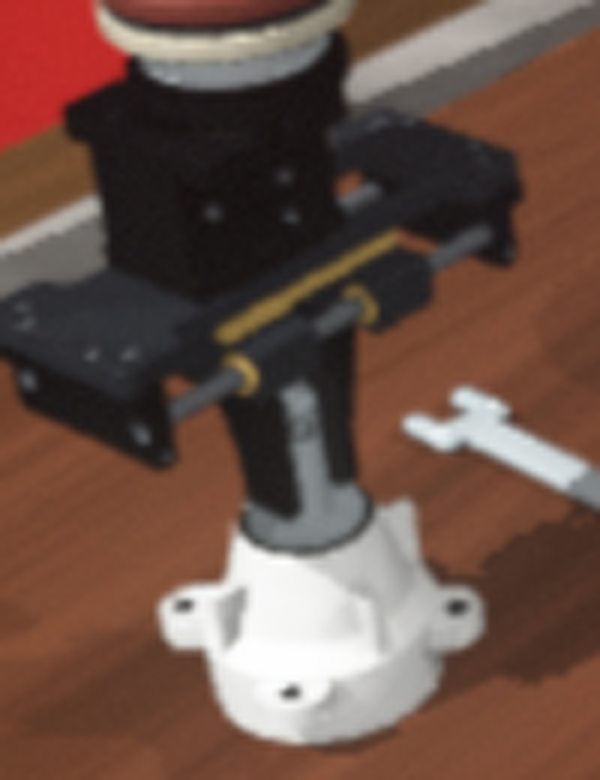

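>>> move_arm(moves=[[0.1,0,0,-0.3,0,0,0],[0.1,0,0,-0.9,0,0,0],[0.1,0,0,-1.7,0,0,0],[0.1,0,0,-2.3,0,0,0],[0.1,0,0,-2.5,0,0,0]])

```text
t: 32.33
eef_pos: [0.6553, 0.1624, 0.112]
ee_rot: [-180.0, 0.0, -90.0]
wrist_force: [-0.2, -0.2, -8.3]
width: 0.212
```

```bash
python3 - <<'E'
from h import *
snap('side',(110,140,210,270),6,'pics/i3.png')
go((.655,.162,.19,-90),(.4717,-.319,.19,-90))
E
```

```text
shift [ 0.04  0.02 -7.81] rot [-0.001  0.    -0.   ] rows>= 1.2
shift [48.14 18.34 -7.83] rot [-0.001  0.    -0.   ] rows>= 8.3
t 32.38 pos [0.6552 0.1624 0.1119] rpy [-180.    0.  -90.] F [ 0.9  0.4 -7.2] w 18.8
```

View pics/i3.png

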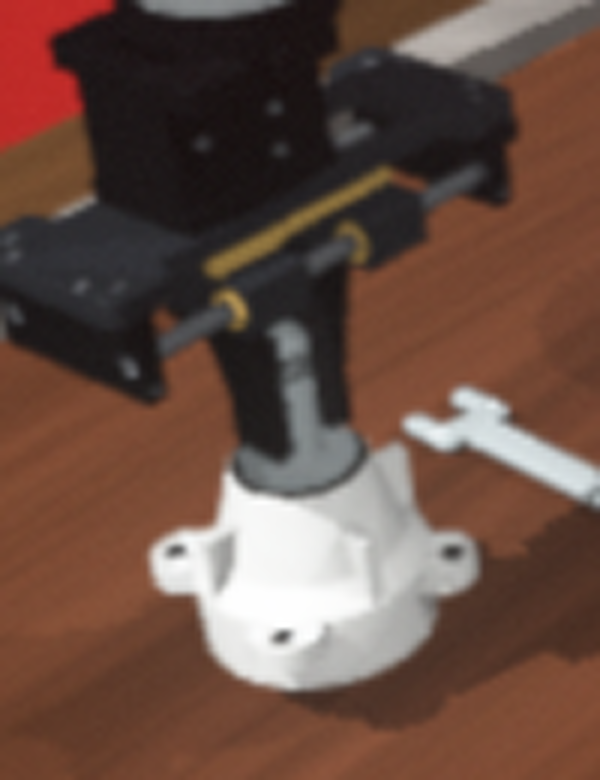

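>>> move_arm(moves=[[0.1,0,0,-1,0,0,0],[0.1,0,0,-3,0,0,0],[0.1,0,0,-5,0,0,0],[0.1,0,0,-7,0,0,0],[0.1,0.3,0.1,-7.8,0,0,0]])

```text
t: 33.0
eef_pos: [0.6547, 0.16, 0.1917]
ee_rot: [-179.8, 0.1, -90.0]
wrist_force: [-0.3, 0.9, -8.9]
width: 0.219
```

>>> move_arm(moves=[[0.1,1,0.4,0,0,0,0],[0.1,3,1.1,0,0,0,0],[0.1,5.5,2.1,0,0,0,0],[0.1,8.5,3.2,0,0,0,0],[0.1,11.5,4.4,0,0,0,0]])

```text
t: 33.62
eef_pos: [0.6086, 0.0414, 0.1883]
ee_rot: [179.9, -0.1, -90.1]
wrist_force: [0.7, -0.6, -8.0]
width: 0.222
```

>>> move_arm(moves=[[0.1,3,1.1,0,0,0,0],[0.1,6,2.3,0,0,0,0],[0.1,9,3.4,0,0,0,0],[0.1,12,4.6,0,0,0,0],[0.1,15,5.7,0,0,0,0]])

```text
t: 34.25
eef_pos: [0.5509, -0.1082, 0.1884]
ee_rot: [179.9, -0.0, -90.1]
wrist_force: [-0.4, 0.1, -7.8]
width: 0.217
```

```bash
python3 - <<'E'
from h import *
go((.4717,-.319,.19,-90))
E
```

```text
shift [21.1   7.88 -0.14] rot [ 0.002 -0.    -0.002] rows>= 3.6
t 34.25 pos [ 0.5509 -0.1082  0.1884] rpy [179.9  -0.  -90.1] F [-0.4  0.1 -7.8] w 18.8
```

>>> move_arm(moves=[[0.1,3,1.1,0,0,0,0],[0.1,6,2.2,0,0,0,0],[0.1,9,3.4,0,0,0,0],[0.1,12,4.5,0,0,0,0],[0.1,14.5,5.4,0,0,0,0]])

```text
t: 34.88
eef_pos: [0.4963, -0.2531, 0.1884]
ee_rot: [179.9, -0.0, -90.2]
wrist_force: [0.4, -0.7, -7.2]
width: 0.219
```

>>> move_arm(moves=[[0.1,2.5,0.9,0,0,0,0],[0.1,4.5,1.7,0,0,0,0],[0.1,5.8,2.2,0,0,0,0],[0.1,6.5,2.45,0,0,0,0],[0.1,6.5,2.45,0,0,0,0]])

```text
t: 35.5
eef_pos: [0.4741, -0.3157, 0.189]
ee_rot: [180.0, 0.0, -90.0]
wrist_force: [-0.4, 0.5, -7.7]
width: 0.214
```

>>> move_arm(moves=[[0.1,0,0,0,0,0,0],[0.1,0,0,0,0,0,0]])

```text
t: 35.75
eef_pos: [0.4748, -0.3148, 0.1892]
ee_rot: [-180.0, 0.0, -89.9]
wrist_force: [0.5, -0.6, -8.4]
width: 0.217
```

```bash
python3 - <<'E'
from h import *
go((.4717,-.319,.0904,-90))
snap('side',(260,60,400,220),4.5,'pics/j1.png')
E
```

```text
shift [0.42 0.31 9.88] rot [-0.     0.     0.001] rows>= 1.6
t 35.75 pos [ 0.4748 -0.3148  0.1892] rpy [-180.     0.   -89.9] F [ 0.5 -0.6 -8.4] w 18.9
```

View pics/j1.png

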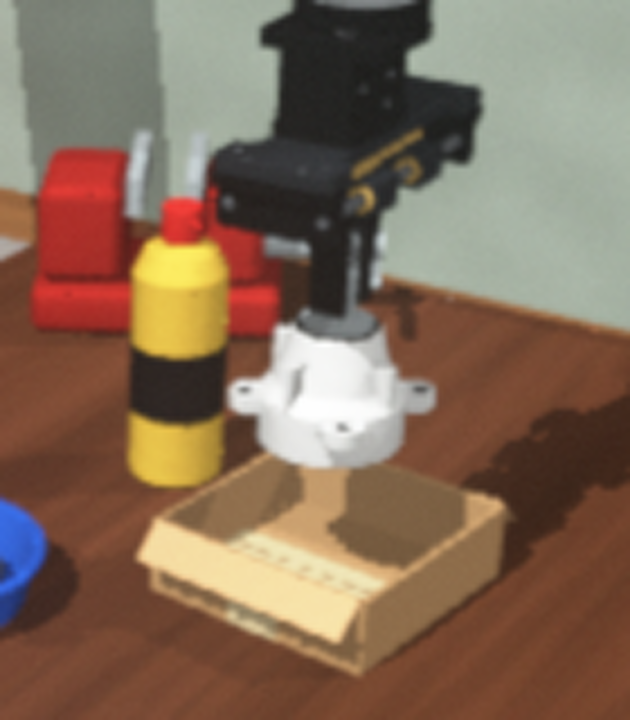

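>>> move_arm(moves=[[0.1,0.4,0.3,0,0,0,0],[0.1,0.4,0.3,1,0,0,0],[0.1,0.4,0.3,2,0,0,0],[0.1,0.4,0.3,3,0,0,0],[0.1,0.4,0.3,3,0,0,0]])

```text
t: 36.42
eef_pos: [0.4707, -0.3191, 0.1578]
ee_rot: [179.9, 0.1, -90.0]
wrist_force: [0.7, -0.1, -8.1]
width: 0.215
```

>>> move_arm(moves=[[0.1,0,0,0,0,0,0]])

```text
t: 36.55
eef_pos: [0.4715, -0.3196, 0.1593]
ee_rot: [-180.0, 0.0, -90.0]
wrist_force: [0.3, -0.0, -8.3]
width: 0.218
```

```bash
python3 - <<'E'
from h import *
go((.4717,-.319,.0904,-90))
im=capture('top');crop(im,250,90,450,270,3.3,'pics/j2.png')
E
```

```text
shift [-0.06 -0.01  6.89] rot [-0.  0. -0.] rows>= 1.1
t 36.55 pos [ 0.4715 -0.3196  0.1593] rpy [-180.    0.  -90.] F [ 0.3 -0.  -8.3] w 19.0
```

View pics/j2.png

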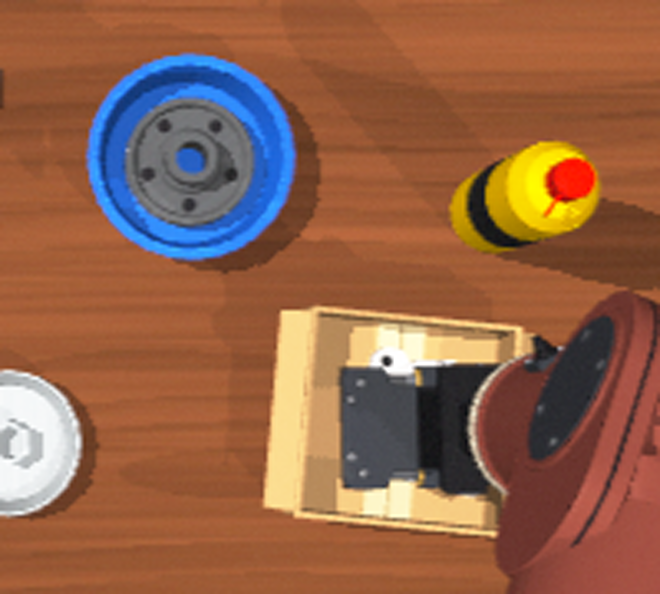

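>>> move_arm(moves=[[0.1,0,0,1,0,0,0],[0.1,0,0,2.5,0,0,0],[0.1,0,0,4,0,0,0],[0.1,0,0,5.2,0,0,0],[0.1,0,0,6,0,0,0]])

```text
t: 37.22
eef_pos: [0.471, -0.3194, 0.098]
ee_rot: [179.9, 0.0, -90.0]
wrist_force: [-0.3, 0.6, -7.2]
width: 0.217
```

>>> move_arm(moves=[[0.1,0,0,0.2,0,0,0],[0.1,0,0,0.35,0,0,0],[0.1,0,0,0.5,0,0,0],[0.1,0,0,0.6,0,0,0],[0.1,0,0,0.6,0,0,0]])

```text
t: 37.85
eef_pos: [0.4714, -0.3196, 0.0933]
ee_rot: [-180.0, -0.0, -90.0]
wrist_force: [0.7, -0.2, -7.6]
width: 0.218
```

>>> move_arm(moves=[[0.1,0,0,0.05,0,0,0],[0.1,0,0,0.1,0,0,0],[0.1,0,0,0.1,0,0,0]])

```text
t: 38.22
eef_pos: [0.4713, -0.3196, 0.0922]
ee_rot: [180.0, 0.0, -90.0]
wrist_force: [0.5, 0.2, -7.8]
width: 0.22
```

>>> move_arm(moves=[[0.1,0,0,0.05,0,0,0],[0.1,0,0,0.1,0,0,0],[0.1,0,0,0.1,0,0,0]])

```text
t: 38.6
eef_pos: [0.4713, -0.3196, 0.0911]
ee_rot: [180.0, 0.0, -90.0]
wrist_force: [-0.4, -0.5, -7.8]
width: 0.215
```

>>> move_arm(moves=[[0.1,0,0,0.03,0,0,0],[0.1,0,0,0.06,0,0,0],[0.1,0,0,0.06,0,0,0]])

```text
t: 38.98
eef_pos: [0.4713, -0.3196, 0.0906]
ee_rot: [180.0, 0.0, -90.0]
wrist_force: [0.8, 0.0, -8.0]
width: 0.217
```

>>> move_arm(moves=[[0.1,0,0,0.03,0,0,0],[0.1,0,0,0.06,0,0,0],[0.1,0,0,0.06,0,0,0]])

```text
t: 39.35
eef_pos: [0.4714, -0.3196, 0.0903]
ee_rot: [-180.0, -0.0, -90.0]
wrist_force: [-1.1, 0.7, -2.8]
width: 0.216
```

```bash
python3 - <<'E'
from h import *
go((.4717,-.319,.0904,-90))
snap('side',(260,80,400,220),5,'pics/j3.png')
E
```

```text
shift [-0.06 -0.03 -0.01] rot [-0. -0. -0.] rows>= 0.0
t 39.35 pos [ 0.4714 -0.3196  0.0903] rpy [-180.   -0.  -90.] F [-1.1  0.7 -2.8] w 18.8
```

View pics/j3.png

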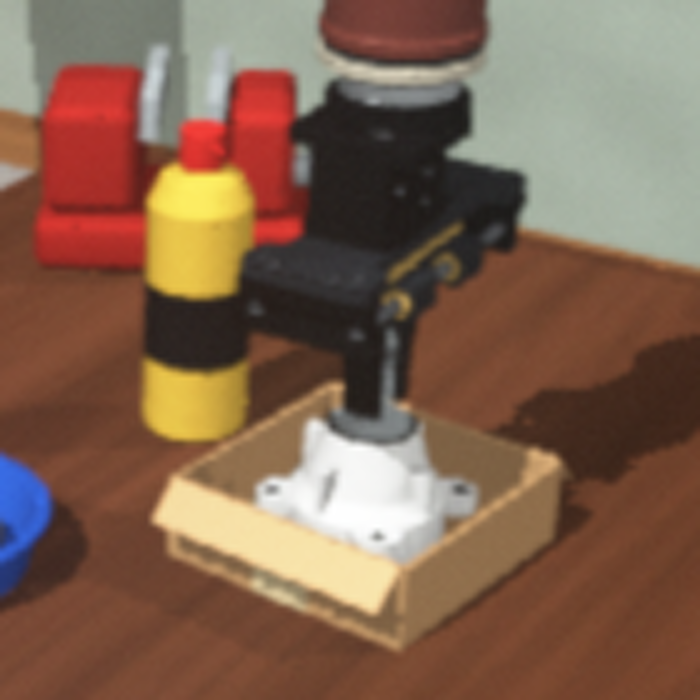

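>>> move_arm(moves=[[0.1,0,0,0.03,0,0,0],[0.1,0,0,0.03,0,0,0],[0.24,0,0,0.03,0,0,0],[0.3,0,0,0.03,0,0,0],[0.4,0,0,0.03,0,0,0]])

```text
t: 40.02
eef_pos: [0.4717, -0.3199, 0.0898]
ee_rot: [-180.0, -0.0, -90.0]
wrist_force: [0.2, -0.2, 0.5]
width: 0.34
```

>>> move_arm(moves=[[0.5,0,0,0,0,0,0],[0.5,0,0,-1,0,0,0],[0.5,0,0,-4,0,0,0],[0.5,0,0,-8,0,0,0],[0.5,0,0,-13,0,0,0]])

```text
t: 40.65
eef_pos: [0.4709, -0.3194, 0.2211]
ee_rot: [180.0, 0.0, -90.0]
wrist_force: [0.3, -0.6, -0.0]
width: 0.499
```

```bash
python3 - <<'E'
from h import *
snap('side',(100,80,400,370),2.0,'pics/j4.png')
go((.35,-.5,.22,-90))
E
```

```text
shift [17.92 12.37  0.89] rot [-0.008 -0.005 -0.   ] rows>= 3.5
t 40.7 pos [ 0.4737 -0.3208  0.229 ] rpy [-179.6   -0.3  -90. ] F [ 2.2 -0.8  5.7] w 43.3
```

View pics/j4.png

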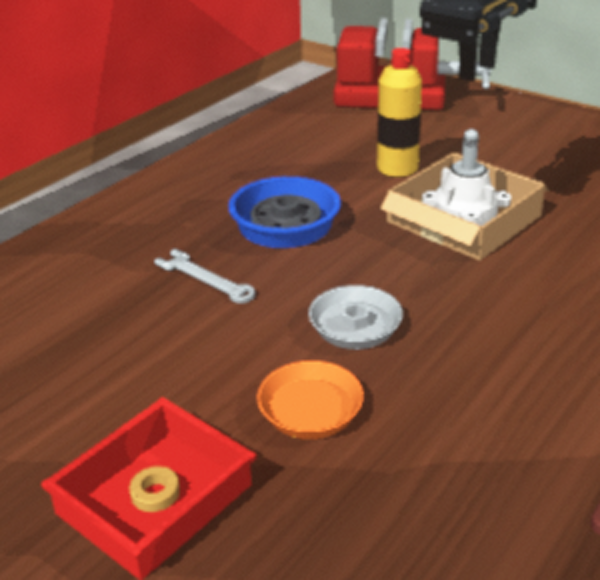

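All four parts are in place. I'll move the arm aside and check from above.

>>> move_arm(moves=[[0.5,3,2,0,0,0,0],[0.5,7,4.8,0,0,0,0],[0.5,11,7.5,0,0,0,0],[0.5,15,10.3,0,0,0,0],[0.5,17,11.7,0,0,0,0]])

```text
t: 41.32
eef_pos: [0.3519, -0.4922, 0.2203]
ee_rot: [180.0, -0.1, -90.2]
wrist_force: [0.4, -0.2, -0.4]
width: 0.5
```

>>> move_arm(moves=[[0.5,0,0,0,0,0,0],[0.5,0,0,0,0,0,0],[0.5,0,0,0,0,0,0],[0.5,0,0,0,0,0,0]])

```text
t: 41.82
eef_pos: [0.3551, -0.4889, 0.2199]
ee_rot: [-180.0, 0.0, -89.9]
wrist_force: [-0.0, 0.1, 0.2]
width: 0.501
```

```bash
python3 - <<'E'
from h import *
im=capture('top');crop(im,70,90,470,280,2,'pics/k.png')
go((.35,-.5,.22,-90))
E
```

```text
shift [ 1.1   0.49 -0.02] rot [-0.    -0.     0.001] rows>= 0.2
t 41.88 pos [ 0.3549 -0.489   0.2198] rpy [-180.    -0.   -89.9] F [-0.4  0.6 -0.6] w 43.4
```

View pics/k.png

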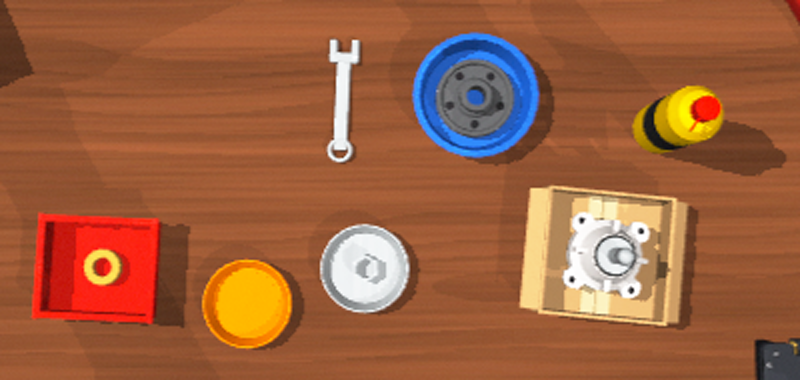

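Everything sits upright, though the nut looks slightly to the right in its dish. I'll take a closer look.

```bash
python3 - <<'E'
from h import *
im=capture('top');crop(im,225,198,280,252,11,'pics/k2.png')
for p in [(.4573,-.0182,.021),(.457,-.018,.02)]: print(((px('top',p)-[225,198]+.5)*11-.5).round())
E
```

```text
[301. 290.]
[300. 291.]
```

View pics/k2.png

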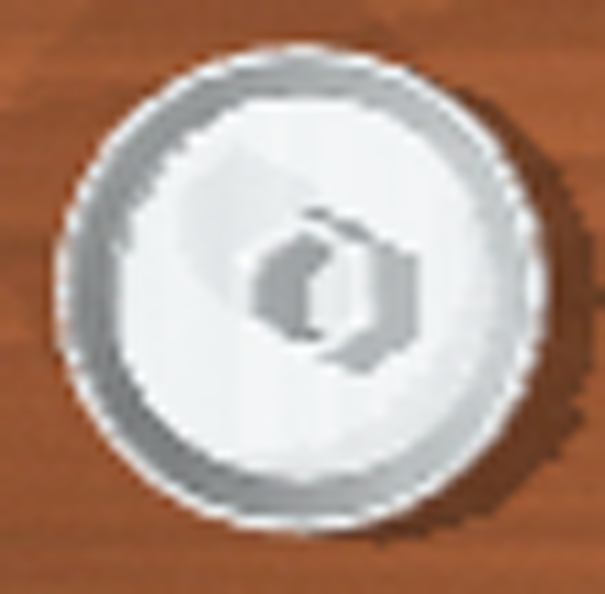

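The hole is centred at about (308,288) and the dish centre is at (300,290), so the nut is about 2 mm off. The dark patch to its right is shadow. Handing in.

```bash
python3 - <<'E'
from station import *
print(sign_off()); print(read_state()['t'])
E
```

```text
the job is handed in; nothing more can be done
None
the job is handed in; nothing more can be done
```

The spindle is stripped in the order asked, and I handed the job in at about 42 s of the 128 s allowed. The nut is in the steel dish, the spacer in the red bin, the pulley hub-up in the blue pan, and the spindle upright in the carton.

- **Last checks:** the final top and side pictures show all four parts released, flat and near the middle of their containers. The nut is about 2 mm off the dish centre. The spray can and wrench look unmoved, and the arm is clear of everything.
- **Contact while working:** as I lowered onto the pulley, the fingertips touched its disc with a wrist force of about 20 N (17 N of it vertical). That is under the limits, and nothing shifted in the next picture.
- **Measurements that disagreed:** the red bin's rim measured about 10 mm over its listed size. The side picture shows a flared lip, so I worked from its centre. The gripped shaft read about 18.8 mm against the listed 20 mm, but it held without slipping.

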